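File the loose network cases in the desk dock and gauge the modem's air gap

ROBOT

A 6-joint arm with a two-finger parallel gripper is mounted at the origin on the work surface. World frame = base frame: x ahead of the robot, y to its left, z up, the work surface at z = 0. Lengths are in mm, angles in rad, forces in N, time in s.
With the tool pointing down it reaches from about 350 to 875 mm from the base axis. Payload 4.2 kg.
Tool frame: the origin (TCP) lies midway between the tips of the shut fingers; the grasp point (between the pads) lies 19 mm behind it (arm.tcp_to_grasp is the distance from the TCP to the grasp point, in mm); z points along the fingers, y is the line along which they close (so a half turn about z gives the same grasp; the last joint's range is limited). The gripper opens to 85 mm and grips with 20 to 120 N. Pads are 22 mm wide; open, the fingers measure 114 mm over their backs; the gripper's body (76 mm by 85 mm) begins 54 mm behind the grasp point. The pads swing forward as they close: fully open they stand 13 mm farther back than shut.
Start: joints at [1.397, 0.385, 0.008, 0, -1.194, -0.259], TCP at [262.1, 567.365, 231.312] pointing down, gripper open.
Joint ranges: [-3.14, 3.14], [-1.21, 2.06], [-1.07, 1.41], [-3.16, 2.05], [-2.99, -0.16], [-3.1, 3.1]. Speed limits (rad/s): [2.79, 2.79, 3.14, 3.14, 3.14, 3.14].

INTERFACE

Orientations are given as a unit quaternion [x, y, z, w].
In Python, from bench import arm, imaging, job, models gives the robot as it stands.
- The arm moves only by the tool arm_command, never from a script. Its argument "rows" is a list of rows, each an object with "grip": the opening, from 0 (shut) to 1 (fully open); "linear": the shift along the tool's x, y, z in mm, a list of three; "rot": the turn, a rotation vector about the tool's x, y, z in rad, a list of three. In form: [{"grip": grip, "linear": [tx, ty, tz], "rot": [rx, ry, rz]}, ...]. A call has 1 to 10 rows; each row is the pose to reach, as a shift and turn from the pose commanded when the call began, along the tool's axes at that moment; what a row does not reach only later rows make up. A row lasts 1/8 s, in which the tool goes at most 62.5 mm and 10.7 degrees, less where a joint would pass 70% of its speed; a pose out of reach is approached as far as the arm can. A call with a gripper value outside its range is refused whole. The fingers move at their own pace and stop on an object; the grip force is fixed at half the most. Time passes only in rows, so rows that repeat a pose let the fingers close. It gives the time, the measured TCP pose, the force, the opening and the grip force at its end, in the units of the state.
- arm.read_state(): the state, without advancing time (a new reading comes with each control period).
- imaging.get_image(name): name is "scene" or "top" or "wrist"; returns a dict with "frame" (420x560x3 uint8, red, green, blue), "fx", "fy", "cx", "cy" (pixels), "extrinsics" (4x4, takes a point from world to camera coordinates); the wrist camera has in their place "T_tool_cam" (4x4, takes a point from camera to tool coordinates, whose origin is the TCP and whose axes are the flange's). Camera axes: x right, y down, z forward; pixel columns grow to the right and rows downward; lengths in mm; the calibration is good to about 2 mm. A picture is of the moment at which its call begins: read the wrist's pose just before it. There is no depth.
- job.job_done(): hands the job in; it is judged then, once.
Trained networks look in a picture, given as the dict that the camera call returned (one of the last four; its "shot" number tells which), for a name from the list of things; names that differ only in an ending like _2 or _b are one class to them, and where a whole thing is asked for, a point or a joint stands for the part that bears it (a point fixed in the world has none). Each returns a list of dicts, best first, with "score" (0 to 1); they miss things now and then, are a little off and sometimes report something else, mostly with a low value. They report only what shows in the picture. A call takes as long as a camera call. They do not tell look-alikes from the thing itself.
- models.spot_in(picture, query): "rect" ([left, top, right, bottom] in pixels, round what is visible of it).
- models.tip_of(picture, query): "pixel" ([column, row] in pixels: a listed point, or the origin of a listed thing).
The state is a dict: "clock": time; "joints": joint angles; "joint_vel": joint speeds; "joint_efforts": joint torques, N m; "position": TCP position; "ee_rot": TCP orientation; "contact_force": force on the tool from outside, world axes, zero at the start; "wrist_torque": the same for the moment, N m; "gripper_width": finger opening in mm; "grasp_force": force on a finger pad.
Only numpy, scipy, OpenCV 4.12 (cv2) and the standard library are available. Lean on these libraries where they do the work, as an engineer would, in place of code of your own. Each camera call takes 0.05 s, during which the arm holds its last target. There are 200 camera calls.

TASK

Stand every loose network case in its place in the dock so that the whole row gets taller towards the robot's left, sliding the cases already there apart to make room (do not lift those out). Leave an air gap wide enough for the gauge on the grille side of the vented modem, the ribbed third-shortest case, facing its next taller neighbour, and once all cases are in, check it with the gauge: slide the blade into that gap from the robot's side, past the middle of the modem's depth, pause there, widening the gap if it jams. Then lay the gauge back on its mat as it was; at the end every case stands upright and square on the dock's floor with that gap still open, and the mug and phone have not been disturbed.

Things in the scene. Friction and masses are not known exactly. Their poses are not given: they have to be found in the camera images.
- dock: Fixed rail. Origin: centre of its underside at desk level; y along the row (taller towards +y), x away from the robot's side. Floor top at 6 mm; inside 344 mm (y) by 70 mm (x). Front and back lips 6 mm thick reach 14 mm high, end walls 8 mm thick reach 56 mm. No slots: cases slide along it (held by the top and dragged, they lean and may lag some mm); those in it start packed with some 1.5 mm between them, slack at the ends.
- case1: Slim upright network case, 56 mm tall, 60 mm deep (its x), 40 mm thick (its y), heavy 12 mm steel base; no. 1 of 7 by height (56 to 116 mm in 10 mm steps). Stands in the dock at the start. About 0.17 kg, varying. Origin at the centre of its underside, z up.
- case2: Slim upright network case, 66 mm tall, 60 mm deep (its x), 40 mm thick (its y), heavy 12 mm steel base; no. 2 of 7 by height (56 to 116 mm in 10 mm steps). Loose, upright on the desk at the start; sometimes absent. About 0.18 kg, varying. Origin at the centre of its underside, z up.
- case3: Slim upright network case, 76 mm tall, 60 mm deep (its x), 40 mm thick (its y), heavy 12 mm steel base; no. 3 of 7 by height (56 to 116 mm in 10 mm steps). Stands in the dock at the start. The vented modem: six 3 mm ribs (no hindrance) across its top, grille on its +y side towards its taller neighbour. About 0.19 kg, varying. Origin at the centre of its underside, z up.
- case4: Slim upright network case, 86 mm tall, 60 mm deep (its x), 40 mm thick (its y), heavy 12 mm steel base; no. 4 of 7 by height (56 to 116 mm in 10 mm steps). Loose, upright on the desk at the start; sometimes absent. About 0.20 kg, varying. Origin at the centre of its underside, z up.
- case5: Slim upright network case, 96 mm tall, 60 mm deep (its x), 40 mm thick (its y), heavy 12 mm steel base; no. 5 of 7 by height (56 to 116 mm in 10 mm steps). Stands in the dock at the start. About 0.22 kg, varying. Origin at the centre of its underside, z up.
- case6: Slim upright network case, 106 mm tall, 60 mm deep (its x), 40 mm thick (its y), heavy 12 mm steel base; no. 6 of 7 by height (56 to 116 mm in 10 mm steps). Loose, upright on the desk at the start; sometimes absent. About 0.23 kg, varying. Origin at the centre of its underside, z up.
- case7: Slim upright network case, 116 mm tall, 60 mm deep (its x), 40 mm thick (its y), heavy 12 mm steel base; no. 7 of 7 by height (56 to 116 mm in 10 mm steps). Stands in the dock at the start. About 0.24 kg, varying. Origin at the centre of its underside, z up.
- gauge: Air-gap gauge on its mat: black handle block 70 mm long (x), 30 wide (y), 45 tall on a foot 70 x 66 x 5 mm; from it a straight round-nosed aluminium blade 14 mm thick (y), 40 tall, reaches 100 mm further along +x, undersides level. 0.15 kg, stable. Origin: centre of the underside of the handle; centre of mass about 30 mm from it towards the blade.
- gauge_tip (a point): The nose of the gauge's blade, 135 mm from the gauge's origin along its +x and 20 mm above its underside.
- mat: Fixed grey felt mat on the desk, 220 (x) by 90 (y) by 3 mm, where the gauge belongs. Origin at the centre of its underside. The gauge lies along the mat's x, blade to +x, with its origin 50 mm to -x of the mat's origin.
- mug: Bystander: white mug, 80 mm across, 90 mm tall, with a handle. Origin at the centre of its underside.
- phone: Bystander: black phone lying flat, 148 x 72 x 8 mm. Origin at the centre of its underside.
Not all that is in view belongs to the job. Leave any pink or yellow look-alike of the case2 alone.

How it is judged (in metres and radians):
On the way, in this order (a step that is already met when the one before it is completed fails the run):
1. all loose cases stand in the dock, in order of height (x of case1 in the frame of dock between -0.008 and 0.008 m and z of case1 in the frame of dock between 0.002 and 0.01 m and y of case1 in the frame of dock between -0.16 and 0.16 m and angle between each of case1, case2, case3, case4, case5, case6, case7's own z axis and vertical below 0.08 rad and angle between the y axis of each of case1, case2, case3, case4, case5, case6, case7 and the y axis of dock, either way round below 0.2 rad and x of case2 in the frame of dock between -0.008 and 0.008 m and z of case2 in the frame of dock between 0.002 and 0.01 m and y of case2 in the frame of dock between -0.16 and 0.16 m and x of case3 in the frame of dock between -0.008 and 0.008 m and z of case3 in the frame of dock between 0.002 and 0.01 m and y of case3 in the frame of dock between -0.16 and 0.16 m and x of case4 in the frame of dock between -0.008 and 0.008 m and z of case4 in the frame of dock between 0.002 and 0.01 m and y of case4 in the frame of dock between -0.16 and 0.16 m and x of case5 in the frame of dock between -0.008 and 0.008 m and z of case5 in the frame of dock between 0.002 and 0.01 m and y of case5 in the frame of dock between -0.16 and 0.16 m and x of case6 in the frame of dock between -0.008 and 0.008 m and z of case6 in the frame of dock between 0.002 and 0.01 m and y of case6 in the frame of dock between -0.16 and 0.16 m and x of case7 in the frame of dock between -0.008 and 0.008 m and z of case7 in the frame of dock between 0.002 and 0.01 m and y of case7 in the frame of dock between -0.16 and 0.16 m and y of each of case3, case2 in the frame of case1 above 0.034 m and y of case2 in the frame of case3 below -0.034 m and y of each of case5, case4 in the frame of case3 above 0.034 m and y of case4 in the frame of case5 below -0.034 m and y of each of case7, case6 in the frame of case5 above 0.034 m and y of case6 in the frame of case7 below -0.034 m), for 0.2 s.
2. the gauge's blade is in the gap on the modem's grille side, from the front, past the middle of the modem's depth, with all cases in place (all of step 1 and y of each of case4, case5 in the frame of case3 above 0.053 m and x of gauge_tip in the frame of case3 between 0 and 0.07 m and y of gauge_tip in the frame of case3 above 0.02 m and z of gauge_tip in the frame of case3 below 0.07 m and x of gauge in the frame of case3 below -0.05 m and y of each of case4, case5 in the frame of gauge above 0.015 m), for 0.3 s.
At the end, for the whole second after the job is handed in: All cases upright (0.08 rad) and square (0.2 rad) on the dock floor, within 8 mm of its middle line, taller towards +y; gap from modem to next taller case at least 13 mm; gauge at rest flat on its mat within 35 mm along, 30 mm across and 0.25 rad of its place (50 mm to -x of the mat origin) (all of step 1 and y of each of case4, case5 in the frame of case3 above 0.053 m and z of gauge in the frame of mat below 0.008 m and x of gauge in the frame of mat between -0.085 and -0.015 m and y of gauge in the frame of mat between -0.03 and 0.03 m and angle between the x axis of gauge and the x axis of mat, either way round below 0.25 rad and angle between gauge's own z axis and vertical below 0.08 rad and linear speed of gauge below 0.03 m/s); the robot touches nothing.
It fails at once if a case that stood in the dock at the start is lifted out (more than 30 mm up) (z of any of case1, case3, case5, case7 in the frame of dock above 0.036 m).
It fails at once if the mug or the phone is moved more than 25 mm (distance of any of mug, phone from where it was at the start of the episode above 0.025 m).
Of case2, case4, case6 only 2 to 3 are there at a start; the rules pass over those that are not, and their reading is None.
At some moment in a run one of case2, case4, case6, gauge may be knocked a few centimetres aside while the robot is not near it.
It also fails if it takes over 210 s, if anything falls off the work surface, if the arm or the gripper's body presses on something with over 40 N, if the wrist force passes 120 N, or if a joint passes its speed limit or range.

## Working session

There is one attempt and no reset: what is moved stays moved. The work goes in short steps, Python scripts to look and compute and a tool call to move; the robot and the scene stay as the last step left them, time stands still between calls to the robot, and variables do not carry over. Pictures are saved under pics/ and viewed, at most 14 in all, crops included, and the job is handed in when it is done.

Besides the shell and the picture viewer there is one more tool, called after "Request:" as name([rows], argument=value, ...), one row to a line, values as JSON. arm_command: Moves the arm, as the interface text tells. Its arguments: {"type":"object","properties":{"rows":{"type":"array"}},"required":["rows"]}

```bash
mkdir -p pics; ls; cat > h.py <<'E'
import numpy as np, cv2
from scipy.spatial.transform import Rotation as R
from bench import arm, imaging, job, models
def shot(name,save=None):
    p=imaging.get_image(name)
    if save: cv2.imwrite('pics/'+save,p['frame'][:,:,::-1])
    return p
def ext(p,st=None):
    if 'extrinsics' in p: return np.array(p['extrinsics'])
    T=np.eye(4);T[:3,:3]=R.from_quat(st['ee_rot']).as_matrix();T[:3,3]=st['position']
    return np.linalg.inv(T@np.array(p['T_tool_cam']))
def ray(p,px,z,st=None):
    E=ext(p,st);d=np.array([(px[0]-p['cx'])/p['fx'],(px[1]-p['cy'])/p['fy'],1])
    o=-E[:3,:3].T@E[:3,3];d=E[:3,:3].T@d
    return (o+d*(z-o[2])/d[2])
def proj(p,X,st=None):
    E=ext(p,st);c=np.atleast_2d(X)@E[:3,:3].T+E[:3,3]
    return np.c_[c[:,0]/c[:,2]*p['fx']+p['cx'],c[:,1]/c[:,2]*p['fy']+p['cy']]
E
python3 - <<'E'
from h import *
st=arm.read_state();print(st['position'],st['ee_rot'],st['gripper_width'],arm.tcp_to_grasp)
ps={n:shot(n,n+'0.png') for n in('scene','top','wrist')}
for n in('scene','top'):
  p=ps[n];print(n,p['fx'],p['cx'],p['cy'],np.linalg.inv(ext(p))[:3,3].round())
  for q in['dock','mat','gauge','gauge_tip','mug','phone']+['case%d'%i for i in range(1,8)]:
    a=models.spot_in(p,q)[:3];b=models.tip_of(p,q)[:3]
    print(q,[(np.round(x['rect']).astype(int).tolist(),round(x['score'],2)) for x in a],[(np.round(x['pixel'],1).tolist(),round(x['score'],2),ray(p,x['pixel'],0).round()[:2].tolist()) for x in b])
E
```

```text
pics
[261.9099793  566.85076934 230.23002409] [ 9.76652592e-01 -2.14822171e-01 -1.73029632e-04  1.05827027e-03] 85.1678916431291 18.700000000000003
scene 396.3349668974912 283.7960888956633 211.29619131133882 [893. 509. 936.]
dock [([205, 189, 320, 302], 0.67)] [([262.6, 247.6], 0.93, [619.0, 34.0])]
mat [([202, 129, 273, 164], 0.69)] [([236.6, 144.2], 0.7, [457.0, -338.0]), ([260.3, 247.0], 0.28, [623.0, 28.0])]
gauge [([207, 128, 264, 152], 0.74), ([203, 129, 272, 162], 0.69)] [([249.8, 138.0], 0.66, [406.0, -335.0])]
gauge_tip [([214, 126, 260, 156], 0.64)] [([212.7, 147.5], 0.86, [527.0, -375.0])]
mug [([306, 328, 361, 377], 0.94)] [([326.2, 355.6], 0.69, [671.0, 356.0]), ([213.8, 144.4], 0.3, [517.0, -385.0])]
phone [([171, 237, 234, 285], 0.88), ([314, 200, 337, 237], 0.56), ([231, 205, 257, 244], 0.24)] [([197.6, 261.8], 0.77, [781.0, -38.0])]
case1 [([241, 213, 268, 253], 0.91), ([313, 201, 339, 236], 0.84), ([213, 195, 232, 225], 0.81)] [([286.2, 189.4], 0.82, [445.0, -86.0]), ([238.0, 223.5], 0.82, [628.0, -73.0]), ([309.1, 174.2], 0.81, [353.0, -90.0])]
case2 [([241, 213, 
[... 2881 characters left out ...]
211.0]), ([331.4, 192.3], 0.76, [631.0, -106.0])]
case5 [([320, 295, 341, 317], 0.86), ([317, 247, 342, 277], 0.8), ([272, 168, 290, 206], 0.74)] [([315.6, 188.5], 0.8, [641.0, -67.0]), ([376.8, 333.1], 0.8, [288.0, -211.0]), ([331.4, 192.3], 0.76, [631.0, -106.0])]
case6 [([320, 295, 341, 317], 0.86), ([317, 247, 342, 277], 0.8), ([272, 168, 290, 206], 0.74)] [([315.6, 188.5], 0.8, [641.0, -67.0]), ([376.8, 333.1], 0.8, [288.0, -211.0]), ([331.4, 192.3], 0.76, [631.0, -106.0])]
case7 [([320, 295, 341, 317], 0.86), ([317, 247, 342, 277], 0.8), ([272, 168, 290, 206], 0.74)] [([315.6, 188.5], 0.8, [641.0, -67.0]), ([376.8, 333.1], 0.8, [288.0, -211.0]), ([331.4, 192.3], 0.76, [631.0, -106.0])]
```

View pics/top0.png

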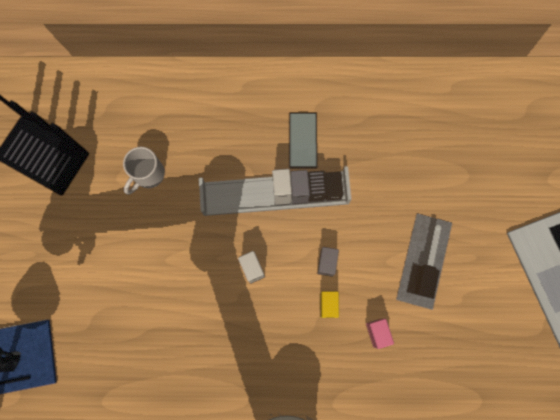

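View pics/scene0.png

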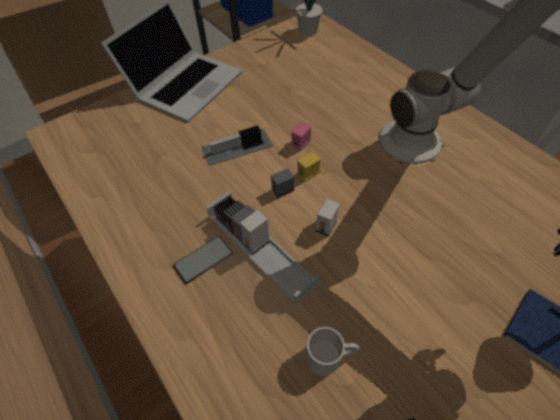

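Top view: dock row runs right to left as black case1 (336,185), ribbed case3 (317,185), grey case5 (300,183) and white case7 (282,183). The loose candidates are grey (328,261) and white (251,266). The yellow (330,305) and pink (380,333) look-alikes are to be left alone, and the gauge is on its mat at (424,262). Next I check one close crop.

```bash
python3 - <<'E'
import cv2,numpy as np
t=cv2.imread('pics/top0.png');s=cv2.imread('pics/scene0.png')
a=cv2.resize(t[160:290,190:360],None,fx=4.4,fy=4.4,interpolation=cv2.INTER_CUBIC)[:, :748]
cv2.imwrite('pics/c1.png',a)
b=cv2.resize(s[160:310,195:350],None,fx=4,fy=4,interpolation=cv2.INTER_CUBIC)
cv2.imwrite('pics/c2.png',b)
E
```

```text
(no output)
```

View pics/c1.png

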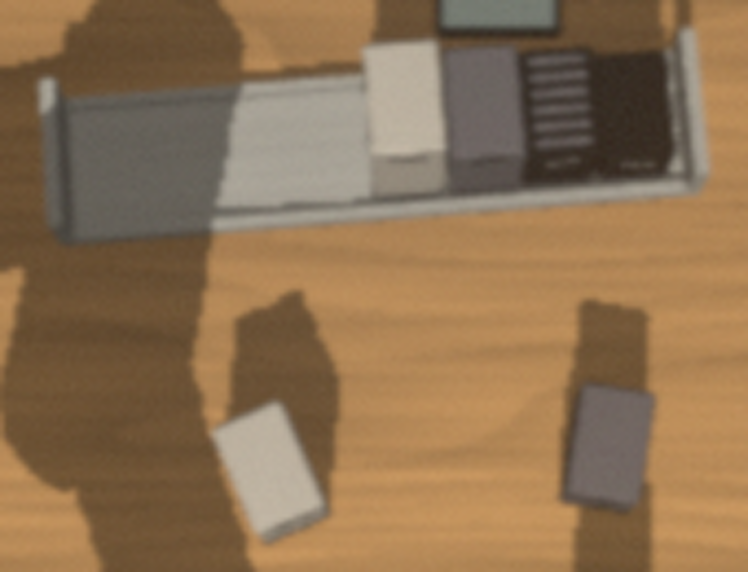

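View pics/c2.png

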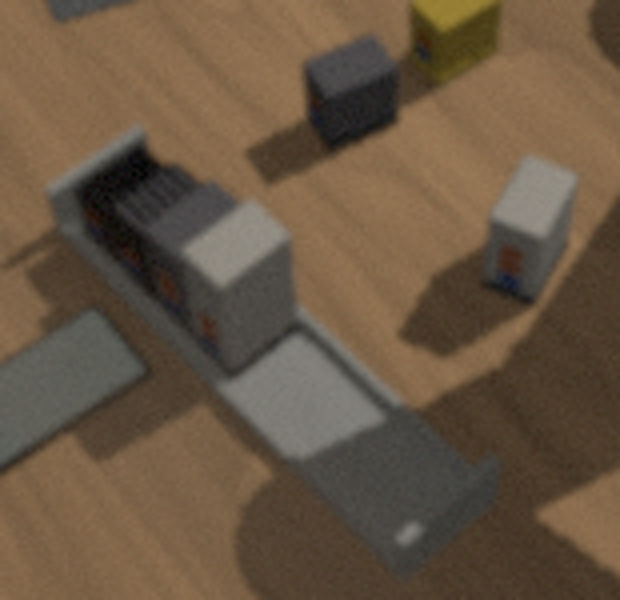

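```bash
cat > m.py <<'E'
from h import *
from scipy.optimize import least_squares
import itertools
pt=shot('top');ps=shot('scene')
T=lambda l:np.array(l)/4.4+[190,160]
S=lambda l:np.array(l)/4+[195,160]
def rect(x,y,a,z,D=60,W=40):
    c=np.array([[-1,-1],[1,-1],[1,1],[-1,1]])*[D/2,W/2]
    r=np.array([[np.cos(a),-np.sin(a)],[np.sin(a),np.cos(a)]])
    return np.c_[c@r.T+[x,y],np.full(4,z)]
def nearest(P,Q): return np.concatenate([Q[i]-P[np.argmin(((P-Q[i])**2).sum(1))] for i in range(len(Q))])
def fit(qt,qs,qb,x0,z0=0):
    def f(v):
        top=rect(*v[:3],v[3]+z0);bot=rect(*v[:3],z0)
        return np.r_[nearest(proj(pt,top),qt),nearest(proj(ps,top),qs),nearest(proj(ps,bot),qb) if len(qb) else []]
    best=min((least_squares(f,[*x0,a,h]) for a in(-.4,0,.4) for h in(60,85,110)),key=lambda r:r.cost)
    return best.x.round(3),best.cost
print('grey',fit(T([(583,383),(655,393),(637,506),(565,494)]),S([(307,67),(373,38),(397,73),(318,95)]),S([(333,146)]),(460,-80)))
print('white',fit(T([(213,432),(277,402),(327,507),(265,534)]),S([(527,155),(577,178),(542,235),(490,212)]),S([(490,282),(527,300)]),(445,80)))
print('case7',fit(T([(363,43),(440,39),(443,148),(373,157)]),S([(255,203),(290,240),(235,285),(187,245)]),S([(233,368)]),(640,10),6))
# dock outer corners: top of end walls z=56 / fits
q=[T([(63,242)])[0],T([(703,190)])[0]]
print([ray(pt,k,14).round(1) for k in q])
print('walltops',[ray(pt,T([k])[0],56).round(1) for k in[(47,80),(60,225),(688,30),(703,183)]])
E
python3 m.py
```

```text
grey (array([ 4.5285e+02, -9.3735e+01, -1.7900e-01,  5.6598e+01]), np.float64(7.463836911743471))
white (array([435.584,  85.027,   0.436,  79.987]), np.float64(10.30469519037865))
case7 (array([6.24236e+02, 1.69120e+01, 7.80000e-02, 1.11084e+02]), np.float64(20.223039287334917))
[array([568.8, 207.1,  14. ]), array([ 600.8, -150.1,   14. ])]
walltops [array([650.9, 212.5,  56. ]), array([570. , 202.6,  56. ]), array([ 681.1, -138.2,   56. ]), array([ 595.4, -145.1,   56. ])]
```

```bash
cat > go.py <<'E'
import sys,json
from h import *
st=arm.read_state();R0=R.from_quat(st['ee_rot']);p0=np.array(st['position'])
print('now',p0.round(1),'xang',np.arctan2(R0.as_matrix()[1,0],R0.as_matrix()[0,0]).round(3),'w',round(st['gripper_width'],1),'j',np.round(st['joints'],2))
for w in sys.argv[1:]:
    x,y,z,a=map(float,w.split(','))
    Rt=R.from_matrix(np.array([[np.cos(a),np.sin(a),0],[np.sin(a),-np.cos(a),0],[0,0,-1.]]))
    print(w,R0.inv().apply(np.array([x,y,z])-p0).round(1).tolist(),(R0.inv()*Rt).as_rotvec().round(3).tolist())
E
python3 go.py 430,-94,220,-1.75; python3 - <<'E'
from h import *
print(np.round(shot('wrist')['T_tool_cam'],2))
E
```

```text
now [262.1 567.3 231.3] xang -0.433 w 85.6 j [ 1.4   0.38  0.01 -0.   -1.19 -0.26]
430,-94,220,-1.75 [429.8, 529.9, 11.3] [0.0, 0.0, 1.317]
[[  -0.     -0.96   -0.29   73.07]
 [   1.     -0.      0.     -0.64]
 [  -0.     -0.29    0.96 -143.53]
 [   0.      0.      0.      1.  ]]
```

Request:
arm_command([
  {"grip": 1,"linear": [430,530,11],"rot": [0,0,1.317]},
  {"grip": 1,"linear": [430,530,11],"rot": [0,0,1.317]},
  {"grip": 1,"linear": [430,530,11],"rot": [0,0,1.317]},
  {"grip": 1,"linear": [430,530,11],"rot": [0,0,1.317]},
  {"grip": 1,"linear": [430,530,11],"rot": [0,0,1.317]},
  {"grip": 1,"linear": [430,530,11],"rot": [0,0,1.317]},
  {"grip": 1,"linear": [430,530,11],"rot": [0,0,1.317]},
  {"grip": 1,"linear": [430,530,11],"rot": [0,0,1.317]},
  {"grip": 1,"linear": [430,530,11],"rot": [0,0,1.317]},
  {"grip": 1,"linear": [430,530,11],"rot": [0,0,1.317]},
])

```text
clock: 4.15
position: [416.3, -40.2, 221.9]
ee_rot: [-0.641, 0.767, -0.0, 0.001]
contact_force: [0.7, 0.3, -0.2]
gripper_width: 85.3
grasp_force: 0.0
```

```bash
python3 go.py 440,-94,220,-1.75
```

```text
now [416.3 -40.2 221.9] xang -1.749 w 85.3 j [ 0.3   0.03 -0.48  0.   -1.06 -0.47]
440,-94,220,-1.75 [48.7, -32.8, 1.9] [-0.002, 0.001, 0.001]
```

Request:
arm_command([
  {"grip": 1,"linear": [49,-33,2],"rot": [0,0,0]},
  {"grip": 1,"linear": [49,-33,2],"rot": [0,0,0]},
  {"grip": 1,"linear": [49,-33,2],"rot": [0,0,0]},
])

```text
clock: 4.53
position: [439.5, -92.6, 219.1]
ee_rot: [-0.641, 0.768, 0.0, -0.0]
contact_force: [0.0, 1.3, 0.4]
gripper_width: 85.1
grasp_force: 0.0
```

```bash
python3 - <<'E'
from h import *
st=arm.read_state();p=shot('wrist','w1.png');print(st['position'],p['fx'],p['cx'],p['cy'])
E
```

```text
[439.45989368 -92.57171806 219.12684712] 363.02308533833565 283.97442687500205 211.33059425852645
```

View pics/w1.png

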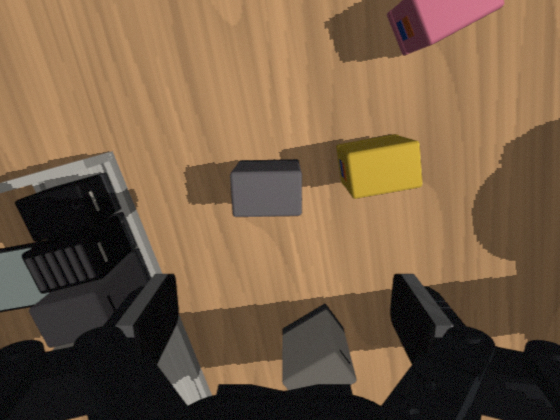

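```bash
cat > top.py <<'E'
from h import *
import sys
# usage: top.py z "u,v u,v ..." : corners of a top face in a fresh wrist pose
def ana(p,st,q,z):
    P=np.array([ray(p,k,z,st)[:2] for k in q]);n=len(P)
    e=[np.linalg.norm(P[(i+1)%n]-P[i]).round(1) for i in range(n)]
    d=(P[1]-P[0])+(P[2]-P[3]);
    print('z',z,'c',P.mean(0).round(1),'edges',e,'ang01',np.arctan2(d[1],d[0]).round(3))
if __name__=='__main__':
    st=arm.read_state();p=shot('wrist');q=[tuple(map(float,s.split(','))) for s in sys.argv[2].split()]
    for z in map(float,sys.argv[1].split(',')): ana(p,st,q,z)
E
python3 top.py 56,66,76 "232,174 302,174 302,216 232,216"; python3 - <<'E'
from h import *
st=arm.read_state();p=shot('wrist')
for q in['case2']:
  for d in models.tip_of(p,q): print(d['pixel'],d['score'],ray(p,d['pixel'],0,st).round(1))
# ray of top corners at desk for base of -y face
g=cv2.cvtColor(p['frame'],cv2.COLOR_RGB2GRAY)
print(g[150:225:3,265].tolist());print(g[195,222:312:3].tolist())
E
```

```text
z 56.0 c [455.1 -89.8] edges [np.float64(59.9), np.float64(37.7), np.float64(62.0), np.float64(37.7)] ang01 2.963
z 66.0 c [454.1 -92.2] edges [np.float64(58.0), np.float64(36.4), np.float64(60.0), np.float64(36.5)] ang01 2.963
z 76.0 c [453.2 -94.6] edges [np.float64(56.0), np.float64(35.2), np.float64(58.0), np.float64(35.2)] ang01 2.963
[105.5, 236.9] 0.87 [638.5 -61.5   0. ]
[423.5, 19.7] 0.86 [ 290.6 -211.1    0. ]
[121.4, 266.8] 0.82 [632.4 -25.    0. ]
[309.1, 324.9] 0.8 [441.8  83.5   0. ]
[366.0, 157.7] 0.65 [355.6 -96.6   0. ]
[269.1, 176.8] 0.61 [454.5 -94.6   0. ]
[144, 142, 142, 48, 46, 41, 49, 90, 101, 98, 99, 98, 99, 97, 97, 97, 97, 95, 96, 97, 98, 89, 139, 139, 137]
[80, 86, 82, 64, 96, 99, 97, 96, 96, 98, 97, 95, 97, 99, 99, 96, 99, 98, 97, 96, 97, 98, 98, 98, 97, 95, 104, 155, 154, 160]
```

```bash
python3 go.py 600,0,260,-1.491
```

```text
now [439.6 -91.2 219.5] xang -1.747 w 85.5 j [ 0.16  0.09 -0.42 -0.   -1.06 -0.34]
600,0,260,-1.491 [-117.9, -141.9, -40.4] [-0.001, 0.0, -0.256]
```

Request:
arm_command([
  {"grip": 1,"linear": [-118,-142,-40],"rot": [0,0,-0.256]},
  {"grip": 1,"linear": [-118,-142,-40],"rot": [0,0,-0.256]},
  {"grip": 1,"linear": [-118,-142,-40],"rot": [0,0,-0.256]},
  {"grip": 1,"linear": [-118,-142,-40],"rot": [0,0,-0.256]},
  {"grip": 1,"linear": [-118,-142,-40],"rot": [0,0,-0.256]},
  {"grip": 1,"linear": [-118,-142,-40],"rot": [0,0,-0.256]},
])

```text
clock: 5.48
position: [599.3, -1.6, 259.4]
ee_rot: [0.734, -0.679, -0.0, 0.0]
contact_force: [-0.0, -0.2, 0.7]
gripper_width: 85.3
grasp_force: 0.0
```

```bash
python3 - <<'E'
from h import *
st=arm.read_state();p=shot('wrist');print(st['position'])
f=cv2.resize(p['frame'][:,:,::-1],(800,600),interpolation=cv2.INTER_CUBIC)
cv2.imwrite('pics/w2.png',f)
E
```

```text
[599.25310431  -1.62155852 259.40291854]
```

View pics/w2.png

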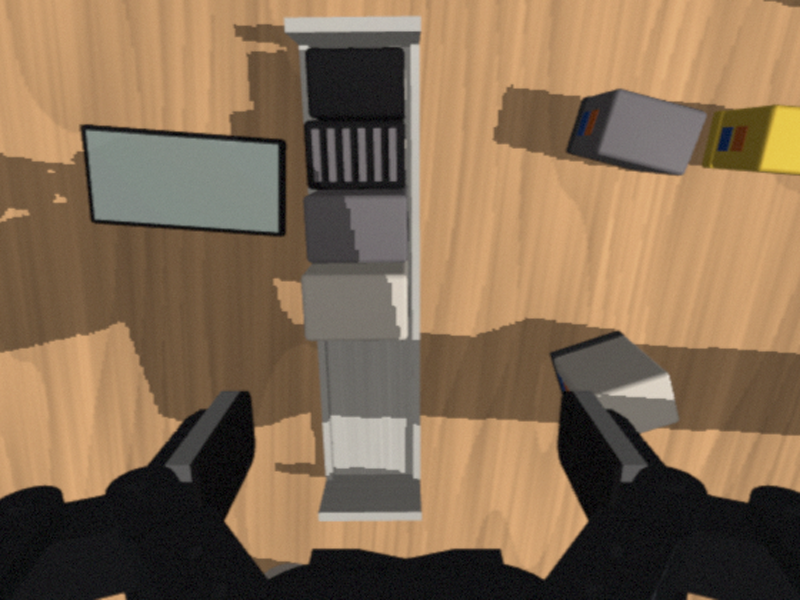

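```bash
python3 - <<'E'
from h import *
from top import ana
st=arm.read_state();p=shot('wrist')
s=lambda l:[(a*.7,b*.7) for a,b in l]
for n,z,q in[('1',62,[(307,48),(405,48),(404,118),(307,118)]),('3',82,[(306,127),(405,127),(405,188),(306,188)]),('5',102,[(304,198),(407,198),(407,262),(305,262)]),('7',122,[(303,276),(408,276),(408,338),(303,338)])]:
  print(n,end=' ');ana(p,st,s(q),z)
for k in[(285,18),(420,18),(287,33),(420,33),(320,518),(421,518),(320,512),(421,512)]: print(k,ray(p,s([k])[0],56,st).round(1))
for k in s([(419,200),(419,450)]):print('front lip',ray(p,k,14,st).round(1))
E
```

```text
1 z 62 c [ 638.4 -108.6] edges [np.float64(58.7), np.float64(39.6), np.float64(60.2), np.float64(39.6)] ang01 -3.065
3 z 82 c [634.6 -65.5] edges [np.float64(58.1), np.float64(35.1), np.float64(60.1), np.float64(35.1)] ang01 -3.065
5 z 102 c [630.7 -25.3] edges [np.float64(58.9), np.float64(37.3), np.float64(60.4), np.float64(37.4)] ang01 -3.065
7 z 122 c [627.   15.2] edges [np.float64(58.5), np.float64(36.9), np.float64(60.7), np.float64(36.9)] ang01 -3.065
(285, 18) [ 683.2 -142.5   56. ]
(420, 18) [ 602.4 -148.6   56. ]
(287, 33) [ 681.9 -134.4   56. ]
(420, 33) [ 601.7 -140.5   56. ]
(320, 518) [651.8 214.2  56. ]
(421, 518) [571.4 208.   56. ]
(320, 512) [651.9 208.5  56. ]
(421, 512) [571.8 202.4  56. ]
front lip [592.6 -37.3  14. ]
front lip [574.9 173.1  14. ]
```

```bash
cat > dk.py <<'E'
import numpy as np
C=np.array([627,33.]);YAW=0.081
def w(x,y): c,s=np.cos(YAW),np.sin(YAW);return C+[c*x-s*y,s*x+c*y]
def d(X): c,s=np.cos(YAW),np.sin(YAW);r=np.array(X)[:2]-C;return np.array([c*r[0]+s*r[1],-s*r[0]+c*r[1]])
if __name__=='__main__':
    # args: "x,y,z" in dock frame -> tool shifts with closing axis along dock x
    import sys,subprocess
    subprocess.run(['python3','go.py']+['%.2f,%.2f,%s,%.4f'%(*w(*map(float,a.split(',')[:2])),a.split(',')[2],YAW-np.pi/2) for a in sys.argv[1:]])
E
python3 dk.py 0,-17.5,180 0,-17.5,73 0,126,73
```

```text
now [599.5  -2.  259.7] xang -1.494 w 85.2 j [ 0.27  0.32 -0.01 -0.   -1.24 -0.19]
628.42,15.56,180,-1.4898 [-15.2, -30.1, 79.7] [-0.0, 0.0, -0.004]
628.42,15.56,73,-1.4898 [-15.2, -30.1, 186.7] [-0.0, 0.0, -0.004]
616.81,158.59,73,-1.4898 [-158.7, -29.5, 186.8] [-0.0, 0.0, -0.004]
```

Request:
arm_command([
  {"grip": 1,"linear": [-15,-30,80],"rot": [0,0,-0.004]},
  {"grip": 1,"linear": [-15,-30,80],"rot": [0,0,-0.004]},
  {"grip": 1,"linear": [-15,-30,110],"rot": [0,0,-0.004]},
  {"grip": 1,"linear": [-15,-30,150],"rot": [0,0,-0.004]},
  {"grip": 1,"linear": [-15,-30,187],"rot": [0,0,-0.004]},
  {"grip": 0.5,"linear": [-15,-30,187],"rot": [0,0,-0.004]},
  {"grip": 0.5,"linear": [-15,-30,187],"rot": [0,0,-0.004]},
  {"grip": 0.5,"linear": [-15,-30,187],"rot": [0,0,-0.004]},
  {"grip": 0.5,"linear": [-15,-30,187],"rot": [0,0,-0.004]},
])

```text
clock: 6.7
position: [629.7, 15.8, 73.4]
ee_rot: [0.735, -0.678, 0.0, -0.001]
contact_force: [0.1, -0.3, -1.9]
gripper_width: 59.1
grasp_force: 68.7
```

Request:
arm_command([
  {"grip": 0.5,"linear": [-10,0,0],"rot": [0,0,0]},
  {"grip": 0.5,"linear": [-25,0,0],"rot": [0,0,0]},
  {"grip": 0.5,"linear": [-42,0,0],"rot": [0,0,0]},
  {"grip": 0.5,"linear": [-60,0,0],"rot": [0,0,0]},
  {"grip": 0.5,"linear": [-78,0,0],"rot": [0,0,0]},
  {"grip": 0.5,"linear": [-96,0,0],"rot": [0,0,0]},
  {"grip": 0.5,"linear": [-114,0,0],"rot": [0,0,0]},
  {"grip": 0.5,"linear": [-130,0,0],"rot": [0,0,0]},
  {"grip": 0.5,"linear": [-143,0,0],"rot": [0,0,0]},
  {"grip": 0.5,"linear": [-143,0,0],"rot": [0,0,0]},
])

```text
clock: 7.95
position: [617.7, 160.3, 72.8]
ee_rot: [0.736, -0.677, -0.0, -0.001]
contact_force: [-1.6, 0.7, 5.5]
gripper_width: 59.5
grasp_force: 69.5
```

```bash
python3 dk.py 0,126,170 0,-59,170 0,-59,60
```

```text
now [617.7 160.3  72.8] xang -1.488 w 59.5 j [ 0.51  0.55 -0.15 -0.   -0.87 -0.42]
616.81,158.59,170,-1.4898 [1.5, 1.0, -97.2] [-0.001, 0.001, 0.001]
631.77,-25.81,170,-1.4898 [186.5, 1.2, -97.4] [-0.001, 0.001, 0.001]
631.77,-25.81,60,-1.4898 [186.6, 1.3, 12.6] [-0.001, 0.001, 0.001]
```

Request:
arm_command([
  {"grip": 1,"linear": [0,0,0],"rot": [0,0,0]},
  {"grip": 1,"linear": [0,0,0],"rot": [0,0,0]},
  {"grip": 1,"linear": [0,0,0],"rot": [0,0,0]},
  {"grip": 1,"linear": [0,0,-50],"rot": [0,0,0]},
  {"grip": 1,"linear": [0,0,-97],"rot": [0,0,0]},
  {"grip": 1,"linear": [62,0,-97],"rot": [0,0,0]},
  {"grip": 1,"linear": [124,1,-97],"rot": [0,0,0]},
  {"grip": 1,"linear": [187,1,-97],"rot": [0,0,0]},
  {"grip": 1,"linear": [187,1,-50],"rot": [0,0,0]},
  {"grip": 1,"linear": [187,1,12],"rot": [0,0,0]},
])

```text
clock: 9.2
position: [633.3, -29.4, 60.9]
ee_rot: [0.734, -0.679, 0.002, -0.002]
contact_force: [0.4, 0.4, -1.4]
gripper_width: 85.2
grasp_force: 0.0
```

Request:
arm_command([
  {"grip": 0.5,"linear": [0,0,0],"rot": [0,0,0]},
  {"grip": 0.5,"linear": [0,0,0],"rot": [0,0,0]},
  {"grip": 0.5,"linear": [0,0,0],"rot": [0,0,0]},
  {"grip": 0.5,"linear": [0,0,0],"rot": [0,0,0]},
])

```text
clock: 9.7
position: [632.6, -27.8, 62.0]
ee_rot: [0.735, -0.678, 0.001, -0.001]
contact_force: [-0.6, -0.4, -3.0]
gripper_width: 59.1
grasp_force: 69.6
```

Request:
arm_command([
  {"grip": 0.5,"linear": [-10,0,0],"rot": [0,0,0]},
  {"grip": 0.5,"linear": [-25,0,0],"rot": [0,0,0]},
  {"grip": 0.5,"linear": [-40,0,0],"rot": [0,0,0]},
  {"grip": 0.5,"linear": [-56,0,0],"rot": [0,0,0]},
  {"grip": 0.5,"linear": [-73,0,0],"rot": [0,0,0]},
  {"grip": 0.5,"linear": [-90,0,0],"rot": [0,0,0]},
  {"grip": 0.5,"linear": [-107,0,0],"rot": [0,0,0]},
  {"grip": 0.5,"linear": [-122,0,0],"rot": [0,0,0]},
  {"grip": 0.5,"linear": [-136,0,0],"rot": [0,0,0]},
  {"grip": 0.5,"linear": [-136,0,0],"rot": [0,0,0]},
])

```text
clock: 10.95
position: [620.8, 108.4, 60.3]
ee_rot: [0.736, -0.677, 0.0, -0.0]
contact_force: [0.4, 0.0, -2.7]
gripper_width: 59.3
grasp_force: 69.7
```

```bash
python3 dk.py 0,76,150 0,-100,150 0,-100,43
```

```text
now [620.8 108.4  60.3] xang -1.488 w 59.3 j [ 0.43  0.55 -0.18  0.   -0.83 -0.35]
620.85,108.75,150,-1.4898 [-0.4, -0.1, -89.7] [-0.0, 0.0, 0.001]
635.09,-66.67,150,-1.4898 [175.6, 0.2, -89.7] [-0.0, 0.0, 0.001]
635.09,-66.67,43,-1.4898 [175.6, 0.2, 17.3] [-0.0, 0.0, 0.001]
```

Request:
arm_command([
  {"grip": 1,"linear": [0,0,0],"rot": [0,0,0]},
  {"grip": 1,"linear": [0,0,0],"rot": [0,0,0]},
  {"grip": 1,"linear": [0,0,0],"rot": [0,0,0]},
  {"grip": 1,"linear": [0,0,-50],"rot": [0,0,0]},
  {"grip": 1,"linear": [0,0,-90],"rot": [0,0,0]},
  {"grip": 1,"linear": [60,0,-90],"rot": [0,0,0]},
  {"grip": 1,"linear": [120,0,-90],"rot": [0,0,0]},
  {"grip": 1,"linear": [175,0,-90],"rot": [0,0,0]},
  {"grip": 1,"linear": [175,0,-45],"rot": [0,0,0]},
  {"grip": 1,"linear": [175,0,17],"rot": [0,0,0]},
])

```text
clock: 12.2
position: [636.9, -68.5, 44.5]
ee_rot: [0.734, -0.679, 0.002, -0.002]
contact_force: [1.0, 1.5, -0.6]
gripper_width: 85.5
grasp_force: 0.0
```

Request:
arm_command([
  {"grip": 0.5,"linear": [0,0,0],"rot": [0,0,0]},
  {"grip": 0.5,"linear": [0,0,0],"rot": [0,0,0]},
  {"grip": 0.5,"linear": [0,0,0],"rot": [0,0,0]},
  {"grip": 0.5,"linear": [0,0,0],"rot": [0,0,0]},
  {"grip": 0.5,"linear": [-10,0,0],"rot": [0,0,0]},
  {"grip": 0.5,"linear": [-22,0,0],"rot": [0,0,0]},
  {"grip": 0.5,"linear": [-34,0,0],"rot": [0,0,0]},
  {"grip": 0.5,"linear": [-46,0,0],"rot": [0,0,0]},
  {"grip": 0.5,"linear": [-56,0,0],"rot": [0,0,0]},
  {"grip": 0.5,"linear": [-56,0,0],"rot": [0,0,0]},
])

```text
clock: 13.45
position: [630.7, -10.0, 43.5]
ee_rot: [0.736, -0.678, 0.0, -0.0]
contact_force: [-0.7, 1.3, 0.9]
gripper_width: 59.3
grasp_force: 70.2
```

```bash
python3 dk.py 0,-44,150; python3 go.py 440,-10,250,-1.491
```

```text
now [630.7 -10.   43.5] xang -1.489 w 59.3 j [ 0.24  0.57 -0.19 -0.   -0.8  -0.16]
630.56,-10.86,150,-1.4898 [0.8, 0.1, -106.5] [-0.001, 0.0, 0.001]
now [630.7 -10.   43.5] xang -1.489 w 59.3 j [ 0.24  0.57 -0.19 -0.   -0.8  -0.16]
440,-10,250,-1.491 [-15.8, 189.8, -206.6] [-0.001, 0.0, 0.002]
```

Request:
arm_command([
  {"grip": 1,"linear": [0,0,0],"rot": [0,0,0]},
  {"grip": 1,"linear": [0,0,0],"rot": [0,0,0]},
  {"grip": 1,"linear": [0,0,0],"rot": [0,0,0]},
  {"grip": 1,"linear": [0,0,-60],"rot": [0,0,0]},
  {"grip": 1,"linear": [0,0,-120],"rot": [0,0,0]},
  {"grip": 1,"linear": [0,40,-180],"rot": [0,0,0]},
  {"grip": 1,"linear": [0,80,-226],"rot": [0,0,0]},
  {"grip": 1,"linear": [0,80,-226],"rot": [0,0,0]},
  {"grip": 1,"linear": [0,80,-226],"rot": [0,0,0]},
])

```text
clock: 14.58
position: [550.5, -17.9, 269.7]
ee_rot: [0.735, -0.678, 0.0, -0.001]
contact_force: [-0.1, -0.5, -1.9]
gripper_width: 85.5
grasp_force: 0.0
```

```bash
python3 - <<'E'
from h import *
st=arm.read_state();p=shot('wrist');print(st['position'])
f=cv2.resize(p['frame'][:,:,::-1],(800,600),interpolation=cv2.INTER_CUBIC)
cv2.imwrite('pics/w3.png',f)
E
```

```text
[550.47587518 -17.85660153 269.71963994]
```

View pics/w3.png

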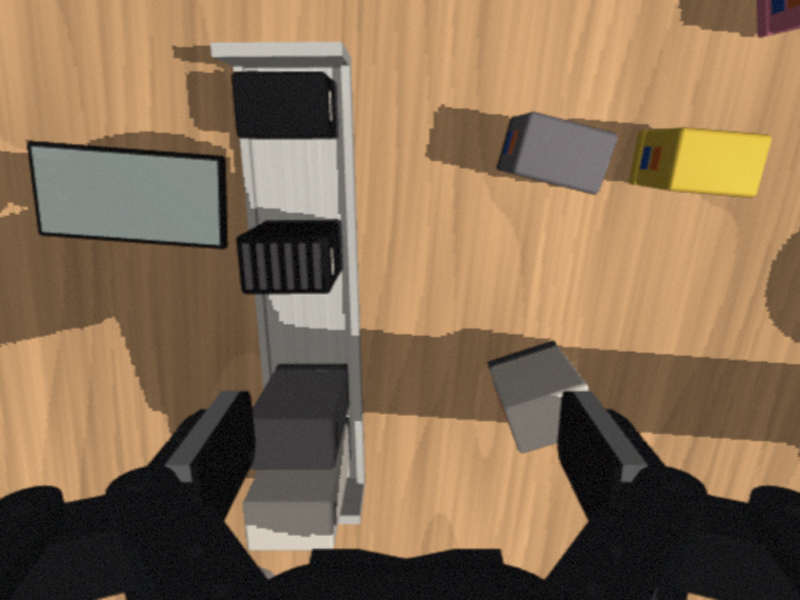

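```bash
python3 go.py 454,-93,130,-1.749 454,-93,29,-1.749; python3 - <<'E'
from h import *
import sys; 
st=arm.read_state();p=shot('wrist')
c,s=np.cos(-.178),np.sin(-.178)
q=[[454+a*c-b*s,-93+a*s+b*c,66] for a,b in[(30,-20),(-30,-20),(-30,20),(30,20)]]
print((proj(p,q,st)/.7).round())
E
```

```text
now [550.5 -17.8 268.4] xang -1.49 w 85.4 j [ 0.26  0.23 -0.11 -0.   -1.22 -0.18]
454,-93,130,-1.749 [67.2, 102.0, 138.5] [0.001, 0.0, 0.259]
454,-93,29,-1.749 [67.2, 101.9, 239.5] [0.001, 0.0, 0.259]
[[531. 111.]
 [620. 136.]
 [598. 198.]
 [511. 174.]]
```

Request:
arm_command([
  {"grip": 1,"linear": [68,102,138],"rot": [0,0,0.259]},
  {"grip": 1,"linear": [68,102,138],"rot": [0,0,0.259]},
  {"grip": 1,"linear": [68,102,138],"rot": [0,0,0.259]},
  {"grip": 1,"linear": [68,102,138],"rot": [0,0,0.259]},
  {"grip": 1,"linear": [68,102,180],"rot": [0,0,0.259]},
  {"grip": 1,"linear": [68,102,220],"rot": [0,0,0.259]},
  {"grip": 1,"linear": [68,102,239],"rot": [0,0,0.259]},
  {"grip": 1,"linear": [68,102,239],"rot": [0,0,0.259]},
  {"grip": 0.5,"linear": [68,102,239],"rot": [0,0,0.259]},
  {"grip": 0.5,"linear": [68,102,239],"rot": [0,0,0.259]},
])

```text
clock: 15.92
position: [455.9, -93.6, 31.5]
ee_rot: [-0.642, 0.767, -0.001, 0.001]
contact_force: [-0.6, 0.9, -0.7]
gripper_width: 59.2
grasp_force: 64.9
```

Request:
arm_command([
  {"grip": 0.5,"linear": [0,0,0],"rot": [0,0,0]},
  {"grip": 0.5,"linear": [0,0,0],"rot": [0,0,0]},
  {"grip": 0.5,"linear": [0,0,-10],"rot": [0,0,0]},
  {"grip": 0.5,"linear": [0,0,-50],"rot": [0,0,0]},
  {"grip": 0.5,"linear": [0,0,-110],"rot": [0,0,0]},
  {"grip": 0.5,"linear": [0,0,-110],"rot": [0,0,0]},
])

```text
clock: 16.68
position: [457.4, -93.7, 144.9]
ee_rot: [-0.642, 0.767, -0.003, 0.004]
contact_force: [-0.4, -0.5, -1.9]
gripper_width: 59.0
grasp_force: 65.6
```

```bash
python3 dk.py 0,-94,130 0,-94,60 0,-94,36; python3 - <<'E'
from h import *
print(arm.read_state()['grasp_force'])
E
```

```text
now [457.4 -93.7 144.9] xang -1.748 w 59.0 j [ 0.15  0.2  -0.5   0.   -0.86 -0.33]
634.61,-60.69,130,-1.4898 [-63.7, -168.5, 16.9] [-0.011, 0.001, -0.258]
634.61,-60.69,60,-1.4898 [-63.5, -167.7, 86.9] [-0.011, 0.001, -0.258]
634.61,-60.69,36,-1.4898 [-63.5, -167.5, 110.9] [-0.011, 0.001, -0.258]
65.58628678321838
```

Request:
arm_command([
  {"grip": 0.5,"linear": [-63,-169,17],"rot": [0,0,-0.258]},
  {"grip": 0.5,"linear": [-63,-169,17],"rot": [0,0,-0.258]},
  {"grip": 0.5,"linear": [-63,-169,17],"rot": [0,0,-0.258]},
  {"grip": 0.5,"linear": [-63,-169,17],"rot": [0,0,-0.258]},
  {"grip": 0.5,"linear": [-63,-169,17],"rot": [0,0,-0.258]},
  {"grip": 0.5,"linear": [-63,-169,17],"rot": [0,0,-0.258]},
])

```text
clock: 17.42
position: [630.5, -62.1, 123.2]
ee_rot: [0.735, -0.678, -0.0, 0.0]
contact_force: [0.6, 0.1, -1.0]
gripper_width: 59.2
grasp_force: 65.7
```

```bash
python3 dk.py 0,-94,60 0,-94,38; python3 - <<'E'
from h import *
st=arm.read_state();p=shot('wrist')
cv2.imwrite('pics/w4.png',p['frame'][:,:,::-1])
E
```

```text
now [630.5 -62.1 123.2] xang -1.491 w 59.2 j [ 0.16  0.49 -0.11 -0.   -0.97 -0.08]
634.61,-60.69,60,-1.4898 [-1.0, -4.3, 63.2] [0.001, 0.0, -0.001]
634.61,-60.69,38,-1.4898 [-1.0, -4.3, 85.2] [0.001, 0.0, -0.001]
```

View pics/w4.png

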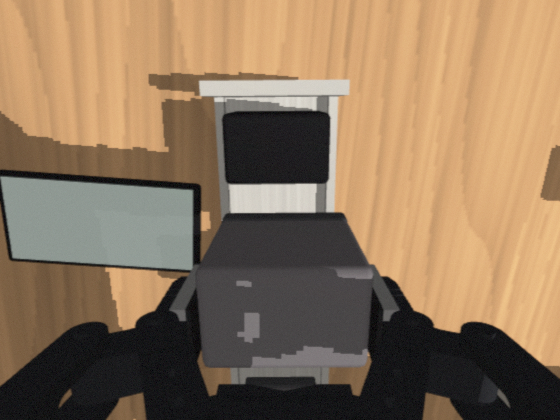

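Request:
arm_command([
  {"grip": 0.5,"linear": [-1,-4,30],"rot": [0,0,0]},
  {"grip": 0.5,"linear": [-1,-4,55],"rot": [0,0,0]},
  {"grip": 0.5,"linear": [-1,-4,70],"rot": [0,0,0]},
  {"grip": 0.5,"linear": [-1,-4,80],"rot": [0,0,0]},
  {"grip": 0.5,"linear": [-1,-4,86],"rot": [0,0,0]},
  {"grip": 0.5,"linear": [-1,-4,86],"rot": [0,0,0]},
])

```text
clock: 18.23
position: [636.4, -60.4, 37.9]
ee_rot: [0.735, -0.678, 0.001, -0.0]
contact_force: [-0.4, 0.8, -1.2]
gripper_width: 59.3
grasp_force: 65.6
```

```bash
python3 go.py 432,60,230,-1.135
```

```text
now [636.4 -60.4  37.9] xang -1.491 w 59.3 j [ 0.16  0.59 -0.18  0.   -0.8  -0.08]
432,60,230,-1.135 [-136.3, 193.9, -192.4] [-0.001, -0.0, -0.356]
```

Request:
arm_command([
  {"grip": 0.5,"linear": [0,0,2],"rot": [0,0,0]},
  {"grip": 1,"linear": [0,0,2],"rot": [0,0,0]},
  {"grip": 1,"linear": [0,0,2],"rot": [0,0,0]},
  {"grip": 1,"linear": [0,0,2],"rot": [0,0,0]},
  {"grip": 1,"linear": [0,0,-50],"rot": [0,0,0]},
  {"grip": 1,"linear": [0,0,-110],"rot": [0,0,0]},
  {"grip": 1,"linear": [-40,50,-150],"rot": [0,0,-0.1]},
  {"grip": 1,"linear": [-80,100,-192],"rot": [0,0,-0.2]},
  {"grip": 1,"linear": [-136,150,-192],"rot": [0,0,-0.356]},
  {"grip": 1,"linear": [-136,194,-192],"rot": [0,0,-0.356]},
])

```text
clock: 19.48
position: [441.8, 58.1, 229.2]
ee_rot: [0.844, -0.537, 0.001, -0.001]
contact_force: [-0.6, 1.3, 1.4]
gripper_width: 85.3
grasp_force: 0.0
```

Request:
arm_command([
  {"grip": 1,"linear": [0,0,0],"rot": [0,0,0]},
  {"grip": 1,"linear": [0,0,0],"rot": [0,0,0]},
])

```text
clock: 19.73
position: [442.8, 56.9, 229.0]
ee_rot: [0.844, -0.537, 0.001, -0.001]
contact_force: [-1.1, -0.6, 1.3]
gripper_width: 85.3
grasp_force: 0.0
```

```bash
python3 - <<'E'
from h import *
st=arm.read_state();p=shot('wrist');print(st['position'])
f=cv2.resize(p['frame'][:,:,::-1],(800,600),interpolation=cv2.INTER_CUBIC)
cv2.imwrite('pics/w5.png',f)
E
```

```text
[442.76624612  56.87109191 229.0308829 ]
```

View pics/w5.png

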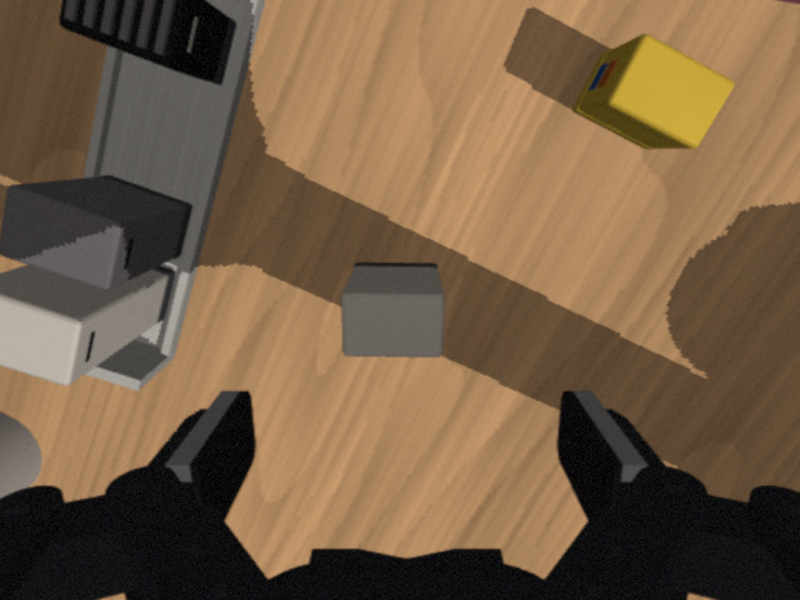

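```bash
python3 top.py 66,86,106 "240.1,205 310.1,205 309.7,249 240.4,249"; python3 - <<'E'
from h import *
st=arm.read_state();p=shot('wrist')
g=cv2.cvtColor(p['frame'],cv2.COLOR_RGB2GRAY).astype(int)
print(g[176:260:2,275].tolist())
for z,a in((66,205),(86,205),(106,205)):
  A=ray(p,(275,a),z,st);B=ray(p,(275,185),0,st);print(z,A.round(),B.round(),np.linalg.norm((A-B)[:2]))
E
```

```text
z 66.0 c [436.7  91.1] edges [np.float64(61.3), np.float64(41.5), np.float64(63.0), np.float64(41.5)] ang01 -2.706
z 86.0 c [439.1  84.5] edges [np.float64(57.3), np.float64(38.8), np.float64(58.9), np.float64(38.8)] ang01 -2.706
z 106.0 c [441.6  78. ] edges [np.float64(53.3), np.float64(36.1), np.float64(54.8), np.float64(36.1)] ang01 -2.706
[81, 82, 83, 84, 65, 34, 73, 77, 77, 77, 79, 78, 79, 74, 79, 90, 102, 103, 100, 106, 101, 102, 103, 103, 101, 103, 104, 102, 100, 103, 103, 102, 102, 100, 102, 102, 100, 113, 147, 145, 150, 149]
66 [445.  72.  66.] [448.  70.   0.] 3.5999308058906108
86 [447.  67.  86.] [448.  70.   0.] 3.1439871762256764
106 [449.  61. 106.] [448.  70.   0.] 8.375063589302226
```

```bash
python3 go.py 438.5,85.5,130,-1.135 438.5,85.5,47,-1.135 438.5,85.5,160,-1.135
```

```text
now [443.3  56.5 228.2] xang -1.136 w 85.3 j [ 0.49  0.08 -0.41  0.   -1.08 -0.06]
438.5,85.5,130,-1.135 [-28.4, -7.9, 98.2] [0.0, -0.0, -0.001]
438.5,85.5,47,-1.135 [-28.4, -7.9, 181.2] [0.0, -0.0, -0.001]
438.5,85.5,160,-1.135 [-28.4, -7.9, 68.2] [0.0, -0.0, -0.001]
```

Request:
arm_command([
  {"grip": 1,"linear": [-28,-8,60],"rot": [0,0,0]},
  {"grip": 1,"linear": [-28,-8,98],"rot": [0,0,0]},
  {"grip": 1,"linear": [-28,-8,130],"rot": [0,0,0]},
  {"grip": 1,"linear": [-28,-8,165],"rot": [0,0,0]},
  {"grip": 1,"linear": [-28,-8,181],"rot": [0,0,0]},
  {"grip": 1,"linear": [-28,-8,181],"rot": [0,0,0]},
  {"grip": 0.5,"linear": [-28,-8,181],"rot": [0,0,0]},
  {"grip": 0.5,"linear": [-28,-8,181],"rot": [0,0,0]},
  {"grip": 0.5,"linear": [-28,-8,181],"rot": [0,0,0]},
  {"grip": 0.5,"linear": [-28,-8,181],"rot": [0,0,0]},
])

```text
clock: 21.12
position: [438.6, 85.7, 48.3]
ee_rot: [0.843, -0.537, 0.001, -0.001]
contact_force: [0.0, -1.5, 5.2]
gripper_width: 59.1
grasp_force: 65.2
```

Request:
arm_command([
  {"grip": 0.5,"linear": [0,0,-10],"rot": [0,0,0]},
  {"grip": 0.5,"linear": [0,0,-50],"rot": [0,0,0]},
  {"grip": 0.5,"linear": [0,0,-110],"rot": [0,0,0]},
  {"grip": 0.5,"linear": [0,0,-130],"rot": [0,0,0]},
  {"grip": 0.5,"linear": [0,0,-130],"rot": [0,0,0]},
  {"grip": 0.5,"linear": [0,0,-130],"rot": [0,0,0]},
])

```text
clock: 21.88
position: [436.5, 84.9, 176.1]
ee_rot: [0.843, -0.538, -0.001, 0.001]
contact_force: [-0.4, -0.2, -2.3]
gripper_width: 59.2
grasp_force: 65.7
```

```bash
python3 dk.py 0,22,176
```

```text
now [436.5  84.9 176.1] xang -1.135 w 59.2 j [ 0.56  0.13 -0.49 -0.   -0.95 -0.12]
625.22,54.93,176,-1.4898 [106.8, -158.5, -0.4] [0.003, -0.0, 0.355]
```

Request:
arm_command([
  {"grip": 0.5,"linear": [107,-158,0],"rot": [0,0,0.355]},
  {"grip": 0.5,"linear": [107,-158,0],"rot": [0,0,0.355]},
  {"grip": 0.5,"linear": [107,-158,0],"rot": [0,0,0.355]},
  {"grip": 0.5,"linear": [107,-158,0],"rot": [0,0,0.355]},
  {"grip": 0.5,"linear": [107,-158,0],"rot": [0,0,0.355]},
  {"grip": 0.5,"linear": [107,-158,0],"rot": [0,0,0.355]},
])

```text
clock: 22.62
position: [624.7, 55.2, 176.9]
ee_rot: [0.735, -0.678, -0.001, 0.001]
contact_force: [-0.2, -0.6, -1.6]
gripper_width: 59.0
grasp_force: 66.0
```

```bash
python3 dk.py 0,22,54
```

```text
now [624.7  55.2 176.9] xang -1.489 w 59.0 j [ 0.35  0.43 -0.06 -0.   -1.08 -0.26]
625.22,54.93,54,-1.4898 [0.3, -0.8, 122.9] [0.002, -0.0, 0.001]
```

Request:
arm_command([
  {"grip": 0.5,"linear": [0,-1,40],"rot": [0,0,0]},
  {"grip": 0.5,"linear": [0,-1,75],"rot": [0,0,0]},
  {"grip": 0.5,"linear": [0,-1,100],"rot": [0,0,0]},
  {"grip": 0.5,"linear": [0,-1,113],"rot": [0,0,0]},
  {"grip": 0.5,"linear": [0,-1,120],"rot": [0,0,0]},
  {"grip": 0.5,"linear": [0,-1,124],"rot": [0,0,0]},
  {"grip": 0.5,"linear": [0,-1,124],"rot": [0,0,0]},
])

```text
clock: 23.5
position: [627.8, 55.4, 54.4]
ee_rot: [0.735, -0.678, 0.001, -0.001]
contact_force: [-0.4, 0.9, 0.0]
gripper_width: 59.1
grasp_force: 66.3
```

```bash
python3 dk.py 0,22,53; python3 go.py 560,-20,280,-1.49
```

```text
now [627.8  55.4  54.4] xang -1.489 w 59.1 j [ 0.34  0.56 -0.19  0.   -0.82 -0.26]
625.22,54.93,53,-1.4898 [0.3, 2.6, 1.4] [-0.002, 0.0, 0.0]
now [627.8  55.4  54.4] xang -1.489 w 59.1 j [ 0.34  0.56 -0.19  0.   -0.82 -0.26]
560,-20,280,-1.49 [69.6, 73.2, -225.8] [-0.002, 0.0, 0.001]
```

Request:
arm_command([
  {"grip": 0.5,"linear": [0,2,1],"rot": [0,0,0]},
  {"grip": 0.5,"linear": [0,2,1],"rot": [0,0,0]},
  {"grip": 1,"linear": [0,2,1],"rot": [0,0,0]},
  {"grip": 1,"linear": [0,2,1],"rot": [0,0,0]},
  {"grip": 1,"linear": [0,2,1],"rot": [0,0,0]},
  {"grip": 1,"linear": [0,2,-55],"rot": [0,0,0]},
  {"grip": 1,"linear": [0,2,-115],"rot": [0,0,0]},
  {"grip": 1,"linear": [30,36,-170],"rot": [0,0,0]},
  {"grip": 1,"linear": [70,73,-226],"rot": [0,0,0]},
  {"grip": 1,"linear": [70,73,-226],"rot": [0,0,0]},
])

```text
clock: 24.75
position: [559.6, -21.7, 282.8]
ee_rot: [0.735, -0.678, 0.001, -0.002]
contact_force: [-0.3, 0.6, -1.2]
gripper_width: 85.4
grasp_force: 0.0
```

Request:
arm_command([
  {"grip": 1,"linear": [0,0,0],"rot": [0,0,0]},
  {"grip": 1,"linear": [0,0,0],"rot": [0,0,0]},
])

```text
clock: 25.0
position: [559.7, -20.0, 277.2]
ee_rot: [0.735, -0.678, -0.001, 0.001]
contact_force: [0.5, 0.8, -1.1]
gripper_width: 85.6
grasp_force: 0.0
```

```bash
python3 - <<'E'
from h import *
from dk import w
st=arm.read_state();p=shot('wrist');print(st['position'])
f=cv2.resize(p['frame'][:,:,::-1],(800,600),interpolation=cv2.INTER_CUBIC)
cv2.imwrite('pics/w6.png',f)
for n,y,z in((1,-142,62),(2,-94,72),(3,-44,82),(4,22,92),(5,76,102),(7,126,122)):
  print(n,(proj(p,[[*w(a,y+b),z] for a,b in((30,-20),(-30,-20),(-30,20),(30,20))],st)/.7).round().tolist())
t=shot('top','top1.png')
for q in('gauge','mat','gauge_tip'):
  print(q,[(np.round(x['pixel'],1).tolist(),round(x['score'],2)) for x in models.tip_of(t,q)[:2]])
E
```

```text
[559.74835362 -19.95286389 277.22745337]
1 [[246.0, 78.0], [340.0, 78.0], [343.0, 143.0], [252.0, 143.0]]
2 [[248.0, 156.0], [341.0, 156.0], [343.0, 218.0], [254.0, 218.0]]
3 [[251.0, 236.0], [342.0, 236.0], [344.0, 294.0], [256.0, 294.0]]
4 [[255.0, 335.0], [344.0, 335.0], [346.0, 389.0], [260.0, 389.0]]
5 [[258.0, 415.0], [345.0, 414.0], [347.0, 465.0], [262.0, 465.0]]
7 [[256.0, 495.0], [344.0, 495.0], [346.0, 544.0], [260.0, 544.0]]
gauge [([424.1, 280.6], 0.88)]
mat [([423.7, 258.0], 0.88)]
gauge_tip [([437.8, 225.7], 0.7)]
```

View pics/w6.png

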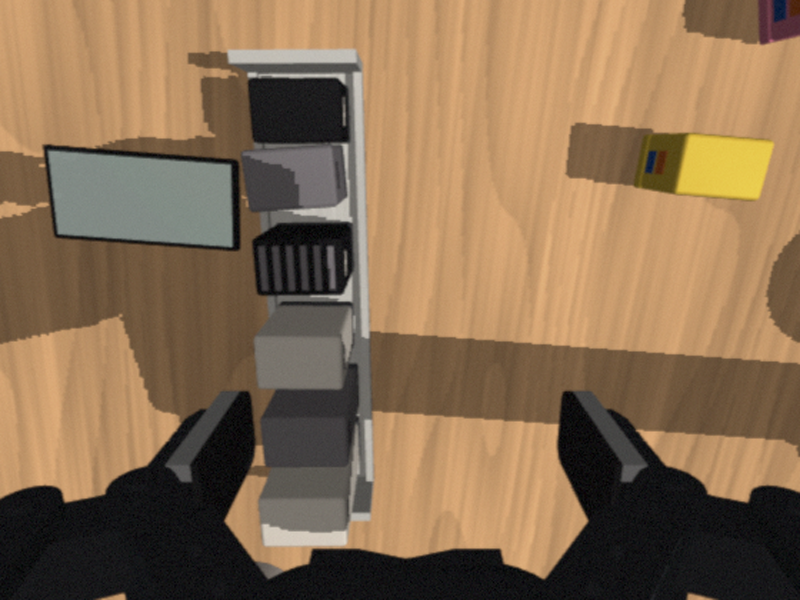

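```bash
python3 - <<'E'
from h import *
from dk import w,d
st=arm.read_state();p=shot('wrist')
for n,z,q in(('wall',56,[(229,52),(358,52)]),('lip front outer',14,[(362,200),(369,430)]),('lip back inner? row180/310',14,[(257,240),(262,320)]),('c1',62,[(249,80),(343,78),(346,141),(254,142)]),('c2',72,[(243,150),(339,146),(345,205),(251,211)]),('c3',82,[(255,238),(346,238),(347,293),(257,294)]),('c4',92,[(258,334),(345,334),(345,387),(258,388)])):
  P=np.array([d(ray(p,(a*.7,b*.7),z,st)) for a,b in q]);print(n,P.round(1).tolist(),P.mean(0).round(1))
E
python3 dk.py -2,-94,130 -2,-94,42 -2,-94,37
```

```text
wall [[42.4, -178.3], [-40.5, -178.4]] [   1.  -178.4]
lip front outer [[-37.4, -80.5], [-38.8, 120.2]] [-38.1  19.8]
lip back inner? row180/310 [[46.4, -49.3], [47.8, 17.5]] [ 47.1 -15.9]
c1 [[29.3, -161.0], [-30.9, -162.2], [-31.6, -123.7], [29.3, -123.0]] [  -1.  -142.5]
c2 [[34.1, -118.0], [-28.1, -120.5], [-30.7, -82.9], [32.2, -78.9]] [   1.9 -100.1]
c3 [[28.2, -62.4], [-31.8, -62.4], [-31.2, -24.8], [30.0, -24.1]] [ -1.2 -43.4]
c4 [[28.6, 1.1], [-30.1, 1.1], [-28.8, 40.4], [31.9, 41.2]] [ 0.4 21. ]
now [560.2 -20.1 278.3] xang -1.489 w 85.4 j [ 0.25  0.25 -0.07 -0.   -1.25 -0.17]
632.61,-60.85,130,-1.4898 [46.5, -69.1, 148.2] [0.002, -0.0, 0.001]
632.61,-60.85,42,-1.4898 [46.5, -69.3, 236.2] [0.002, -0.0, 0.001]
632.61,-60.85,37,-1.4898 [46.5, -69.3, 241.2] [0.002, -0.0, 0.001]
```

Request:
arm_command([
  {"grip": 1,"linear": [46,-69,60],"rot": [0,0,0]},
  {"grip": 1,"linear": [48,-69,120],"rot": [0,0,0]},
  {"grip": 1,"linear": [48,-69,160],"rot": [0,0,0]},
  {"grip": 1,"linear": [48,-69,200],"rot": [0,0,0]},
  {"grip": 1,"linear": [48,-69,236],"rot": [0,0,0]},
  {"grip": 0.5,"linear": [48,-69,236],"rot": [0,0,0]},
  {"grip": 0.5,"linear": [48,-69,236],"rot": [0,0,0]},
  {"grip": 0.5,"linear": [48,-69,236],"rot": [0,0,0]},
  {"grip": 0.5,"linear": [48,-69,236],"rot": [0,0,0]},
  {"grip": 0.5,"linear": [48,-69,226],"rot": [0,0,0]},
])

```text
clock: 26.55
position: [632.1, -62.8, 53.6]
ee_rot: [0.735, -0.678, -0.0, 0.0]
contact_force: [-0.3, -0.5, -1.2]
gripper_width: 59.6
grasp_force: 65.7
```

Request:
arm_command([
  {"grip": 0.5,"linear": [0,0,0],"rot": [0,0,0]},
  {"grip": 0.5,"linear": [0,0,0],"rot": [0,0,0]},
  {"grip": 0.5,"linear": [0,0,0],"rot": [0,0,0]},
])

```text
clock: 26.92
position: [632.5, -62.8, 53.2]
ee_rot: [0.735, -0.678, -0.0, 0.0]
contact_force: [0.4, -0.3, -2.0]
gripper_width: 59.3
grasp_force: 65.7
```

```bash
python3 dk.py 0,-94,42 -1,-94,35; python3 - <<'E'
from h import *
from dk import d
st=arm.read_state();print(d(st['position']))
p=shot('wrist');cv2.imwrite('pics/w7.png',p['frame'][:,:,::-1])
E
```

```text
now [632.5 -62.8  53.2] xang -1.49 w 59.3 j [ 0.16  0.57 -0.17 -0.   -0.83 -0.07]
634.61,-60.69,42,-1.4898 [-1.9, -2.3, 11.2] [0.001, 0.0, -0.0]
633.61,-60.77,35,-1.4898 [-1.9, -1.3, 18.2] [0.001, 0.0, -0.0]
[ -2.25292695 -95.90206647]
```

View pics/w7.png

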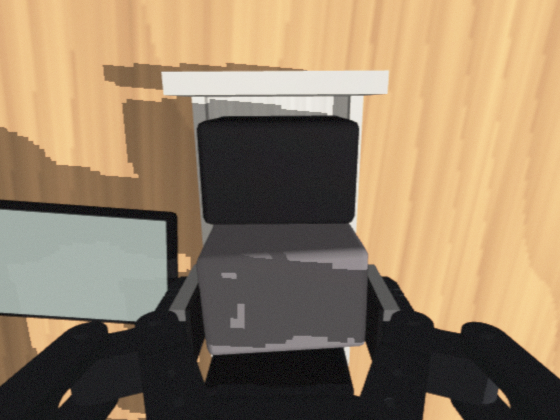

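Request:
arm_command([
  {"grip": 0.5,"linear": [-1,-1,5],"rot": [0,0,0]},
  {"grip": 0.5,"linear": [-1,-1,9],"rot": [0,0,0]},
  {"grip": 0.5,"linear": [-1,-1,11],"rot": [0,0,0]},
  {"grip": 0.5,"linear": [-1,-1,12],"rot": [0,0,0]},
  {"grip": 0.5,"linear": [-1,-1,12],"rot": [0,0,0]},
])

```text
clock: 27.6
position: [633.6, -61.6, 43.4]
ee_rot: [0.735, -0.678, 0.0, 0.0]
contact_force: [-2.5, 0.7, 8.7]
gripper_width: 59.3
grasp_force: 66.2
```

Request:
arm_command([
  {"grip": 1,"linear": [0,0,0],"rot": [0,0,0]},
  {"grip": 1,"linear": [0,0,0],"rot": [0,0,0]},
  {"grip": 1,"linear": [0,0,0],"rot": [0,0,0]},
  {"grip": 1,"linear": [0,0,0],"rot": [0,0,0]},
  {"grip": 0.5,"linear": [0,0,4],"rot": [0,0,0]},
  {"grip": 0.5,"linear": [0,0,4],"rot": [0,0,0]},
  {"grip": 0.5,"linear": [0,0,4],"rot": [0,0,0]},
  {"grip": 0.5,"linear": [0,0,4],"rot": [0,0,0]},
])

```text
clock: 28.6
position: [633.6, -61.6, 37.2]
ee_rot: [0.735, -0.678, -0.0, -0.0]
contact_force: [0.2, 0.3, -0.6]
gripper_width: 59.3
grasp_force: 64.5
```

```bash
python3 - <<'E'
from h import *
from dk import d
st=arm.read_state();print(d(st['position']))
p=shot('wrist');a=p['frame'][:,:,::-1]
s=shot('scene')['frame'][170:300,190:340,::-1]
cv2.imwrite('pics/w8.png',np.hstack([a[60:380,150:420],cv2.resize(s,(460,320),interpolation=cv2.INTER_CUBIC)]))
E
```

```text
[ -1.07248786 -94.85786794]
```

View pics/w8.png

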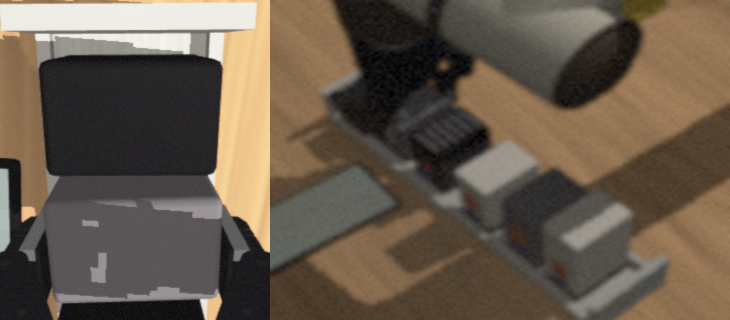

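```bash
python3 go.py 634,-62,240,-1.49 430,-335,240,2.92; python3 - <<'E'
from h import *
t=shot('top')
for q in('gauge','mat','gauge_tip'):
  for x in models.tip_of(t,q)[:2]: print(q,np.round(x['pixel'],1),round(x['score'],2),ray(t,x['pixel'],{'gauge':3,'mat':0,'gauge_tip':23}[q]).round(1))
E
```

```text
now [633.6 -61.6  37.2] xang -1.49 w 59.3 j [ 0.16  0.59 -0.18 -0.   -0.8  -0.08]
634,-62,240,-1.49 [0.4, -0.3, -202.8] [0.0, 0.0, 0.0]
430,-335,240,2.92 [256.0, 225.1, -202.8] [0.0, -0.0, 1.873]
gauge [420.5 283.4] 0.6 [ 406.7 -318.4    3. ]
mat [423.5 261.4] 0.6 [ 460.2 -328.4    0. ]
mat [290.4 189.3] 0.42 [638.4  -4.2   0. ]
gauge_tip [437.5 227.1] 0.57 [ 541.1 -359.5   23. ]
```

Request:
arm_command([
  {"grip": 1,"linear": [0,0,0],"rot": [0,0,0]},
  {"grip": 1,"linear": [0,0,0],"rot": [0,0,0]},
  {"grip": 1,"linear": [0,0,0],"rot": [0,0,0]},
  {"grip": 1,"linear": [0,0,-50],"rot": [0,0,0]},
  {"grip": 1,"linear": [0,0,-110],"rot": [0,0,0]},
  {"grip": 1,"linear": [0,0,-170],"rot": [0,0,0]},
  {"grip": 1,"linear": [0,0,-203],"rot": [0,0,0]},
  {"grip": 1,"linear": [50,45,-203],"rot": [0,0,0.18]},
  {"grip": 1,"linear": [100,88,-203],"rot": [0,0,0.36]},
  {"grip": 1,"linear": [150,132,-203],"rot": [0,0,0.54]},
])

```text
clock: 30.15
position: [520.3, -213.1, 240.7]
ee_rot: [-0.526, 0.851, -0.0, 0.0]
contact_force: [0.8, -0.2, -0.5]
gripper_width: 85.6
grasp_force: 0.0
```

```bash
python3 go.py 430,-335,240,2.92
```

```text
now [ 520.3 -213.1  240.7] xang -2.035 w 85.6 j [-0.1   0.27 -0.13  0.   -1.16 -0.36]
430,-335,240,2.92 [149.4, 26.2, 0.7] [-0.0, 0.001, 1.328]
```

Request:
arm_command([
  {"grip": 1,"linear": [149,26,1],"rot": [0,0,1.328]},
  {"grip": 1,"linear": [149,26,1],"rot": [0,0,1.328]},
  {"grip": 1,"linear": [149,26,1],"rot": [0,0,1.328]},
  {"grip": 1,"linear": [149,26,1],"rot": [0,0,1.328]},
  {"grip": 1,"linear": [149,26,1],"rot": [0,0,1.328]},
  {"grip": 1,"linear": [149,26,1],"rot": [0,0,1.328]},
  {"grip": 1,"linear": [149,26,1],"rot": [0,0,1.328]},
  {"grip": 1,"linear": [149,26,1],"rot": [0,0,1.328]},
  {"grip": 1,"linear": [149,26,1],"rot": [0,0,1.328]},
])

```text
clock: 31.28
position: [432.2, -334.0, 239.5]
ee_rot: [0.107, 0.994, 0.0, 0.0]
contact_force: [-0.5, -0.2, 0.6]
gripper_width: 85.6
grasp_force: 0.0
```

```bash
python3 - <<'E'
from h import *
st=arm.read_state();print(st['position'])
p=shot('wrist')
for q in('gauge','mat','gauge_tip'):
  for x in models.tip_of(p,q)[:2]: print(q,np.round(x['pixel'],1),round(x['score'],2),ray(p,x['pixel'],{'gauge':3,'mat':0,'gauge_tip':23}[q],st).round(1))
  print([ (np.round(x['rect']),x['score']) for x in models.spot_in(p,q)[:1]])
cv2.imwrite('pics/w9.png',cv2.resize(p['frame'][:,:,::-1],(800,600),interpolation=cv2.INTER_CUBIC))
E
```

```text
[ 432.22130259 -334.00054439  239.45963024]
gauge [290.  150.8] 0.92 [ 409.5 -322.3    3. ]
gauge [548.3 293.4] 0.32 [636.5 -60.9   3. ]
[(array([260., 118., 326., 291.]), 0.95)]
mat [292.7 197.7] 0.78 [ 460.2 -330.     0. ]
[(array([247.,  92., 346., 291.]), 0.62)]
gauge_tip [282.6 282.4] 0.66 [ 546.1 -359.9   23. ]
[(array([253., 119., 321., 289.]), 0.7)]
```

View pics/w9.png

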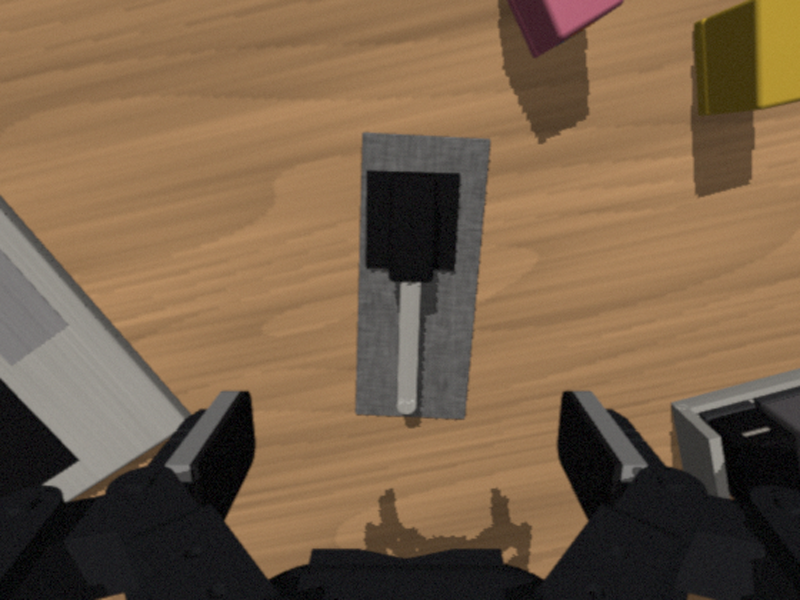

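```bash
python3 - <<'E'
from h import *
from top import ana
st=arm.read_state();p=shot('wrist')
s=lambda l:[(a*.7,b*.7) for a,b in l]
ana(p,st,s([(364,133),(490,140),(465,418),(357,414)]),3)
ana(p,st,s([(367,171),(460,173),(456,271),(367,269)]),8)
a,b=[ray(p,k,43,st) for k in s([(411,283),(406.5,410)])];print(a.round(1),b.round(1),np.arctan2(*(b-a)[[1,0]]),np.linalg.norm(b-a))
E
python3 go.py 428,-329,100,2.93
```

```text
z 3 c [ 463.4 -330.6] edges [np.float64(88.1), np.float64(217.9), np.float64(88.6), np.float64(219.0)] ang01 1.308
z 8 c [ 413.5 -324.5] edges [np.float64(65.3), np.float64(70.6), np.float64(66.0), np.float64(70.5)] ang01 1.333
[ 448.5 -333.5   43. ] [ 541.4 -357.    43. ] -0.24750847579144342 95.86459683356388
now [ 432.3 -334.   239.4] xang 2.926 w 85.7 j [-0.36  0.25 -0.17  0.   -1.15 -1.43]
428,-329,100,2.93 [5.3, 4.0, 139.4] [-0.0, 0.0, -0.004]
```

```bash
python3 go.py 431,-329,80,2.897 431,-329,15,2.897 431,-329,100,2.897
```

```text
now [ 432.3 -334.   239.4] xang 2.926 w 85.7 j [-0.36  0.25 -0.17  0.   -1.15 -1.43]
431,-329,80,2.897 [2.3, 4.6, 159.4] [-0.0, 0.0, 0.029]
431,-329,15,2.897 [2.3, 4.6, 224.4] [-0.0, 0.0, 0.029]
431,-329,100,2.897 [2.3, 4.6, 139.4] [-0.0, 0.0, 0.029]
```

Request:
arm_command([
  {"grip": 1,"linear": [2,5,60],"rot": [0,0,0.029]},
  {"grip": 1,"linear": [2,5,120],"rot": [0,0,0.029]},
  {"grip": 1,"linear": [2,5,159],"rot": [0,0,0.029]},
  {"grip": 1,"linear": [2,5,190],"rot": [0,0,0.029]},
  {"grip": 1,"linear": [2,5,212],"rot": [0,0,0.029]},
  {"grip": 1,"linear": [2,5,222],"rot": [0,0,0.029]},
  {"grip": 1,"linear": [2,5,222],"rot": [0,0,0.029]},
])

```text
clock: 32.55
position: [431.4, -328.7, 17.2]
ee_rot: [0.122, 0.993, 0.0, -0.0]
contact_force: [0.6, -0.2, 0.3]
gripper_width: 84.9
grasp_force: 0.0
```

Request:
arm_command([
  {"grip": 0.1,"linear": [0,0,0],"rot": [0,0,0]},
  {"grip": 0.1,"linear": [0,0,0],"rot": [0,0,0]},
  {"grip": 0.1,"linear": [0,0,0],"rot": [0,0,0]},
  {"grip": 0.1,"linear": [0,0,0],"rot": [0,0,0]},
  {"grip": 0.1,"linear": [0,0,0],"rot": [0,0,0]},
  {"grip": 0.1,"linear": [0,0,0],"rot": [0,0,0]},
])

```text
clock: 33.3
position: [432.0, -329.0, 18.3]
ee_rot: [0.122, 0.993, -0.0, 0.001]
contact_force: [-0.2, 1.3, 6.1]
gripper_width: 29.4
grasp_force: 61.0
```

```bash
cat > gg.py <<'E'
import sys,subprocess;from dk import *
subprocess.run(['python3','go.py']+['%.2f,%.2f,%s,%.4f'%(*w(*map(float,a.split(',')[:2])),a.split(',')[2],YAW+np.pi) for a in sys.argv[1:]])
E
python3 go.py 432,-329,120,2.897; python3 gg.py -192,-11,120
```

```text
now [ 432.  -329.    18.3] xang 2.897 w 29.4 j [-0.35  0.5  -0.44  0.   -0.63 -1.46]
432,-329,120,2.897 [-0.1, -0.0, -101.7] [-0.0, 0.002, -0.0]
now [ 432.  -329.    18.3] xang 2.897 w 29.4 j [-0.35  0.5  -0.44  0.   -0.63 -1.46]
436.52,6.50,120,3.2226 [76.8, 326.6, -102.0] [-0.001, 0.002, -0.326]
```

Request:
arm_command([
  {"grip": 0.1,"linear": [0,0,-15],"rot": [0,0,0]},
  {"grip": 0.1,"linear": [0,0,-60],"rot": [0,0,0]},
  {"grip": 0.1,"linear": [0,0,-102],"rot": [0,0,0]},
  {"grip": 0.1,"linear": [10,50,-102],"rot": [0,0,-0.05]},
  {"grip": 0.1,"linear": [22,100,-102],"rot": [0,0,-0.1]},
  {"grip": 0.1,"linear": [35,155,-102],"rot": [0,0,-0.15]},
  {"grip": 0.1,"linear": [48,210,-102],"rot": [0,0,-0.2]},
  {"grip": 0.1,"linear": [61,265,-102],"rot": [0,0,-0.26]},
  {"grip": 0.1,"linear": [77,327,-102],"rot": [0,0,-0.326]},
  {"grip": 0.1,"linear": [77,327,-102],"rot": [0,0,-0.326]},
])

```text
clock: 34.55
position: [436.1, 10.8, 120.1]
ee_rot: [-0.044, 0.999, 0.0, 0.001]
contact_force: [-0.7, -1.2, -1.3]
gripper_width: 29.1
grasp_force: 60.4
```

```bash
python3 gg.py -192,-11,36; python3 - <<'E'
from h import *
from dk import w,d
st=arm.read_state();p=shot('wrist')
for x in models.tip_of(p,'gauge_tip')[:1]: print(x['pixel'],x['score'],d(ray(p,x['pixel'],st['position'][2]+4.7,st)))
# expected projections of gap edges (top edges) for case3 +y edge and case4 -y edge
print(proj(p,[[*w(-30,-23.5),82],[*w(30,-23.5),82],[*w(-30,1.5),92],[*w(30,1.5),92]],st).round())
cv2.imwrite('pics/w10.png',cv2.resize(p['frame'][:,:,::-1],(800,600),interpolation=cv2.INTER_CUBIC))
E
```

```text
now [436.1  10.8 120.1] xang -3.054 w 29.1 j [ 0.4   0.19 -0.59 -0.   -0.79 -1.88]
436.52,6.50,36,3.2226 [0.0, -4.3, 84.1] [0.001, 0.001, 0.007]
[[256. 471.]
 [258. 534.]
 [294. 486.]
 [293. 551.]]
```

View pics/w10.png

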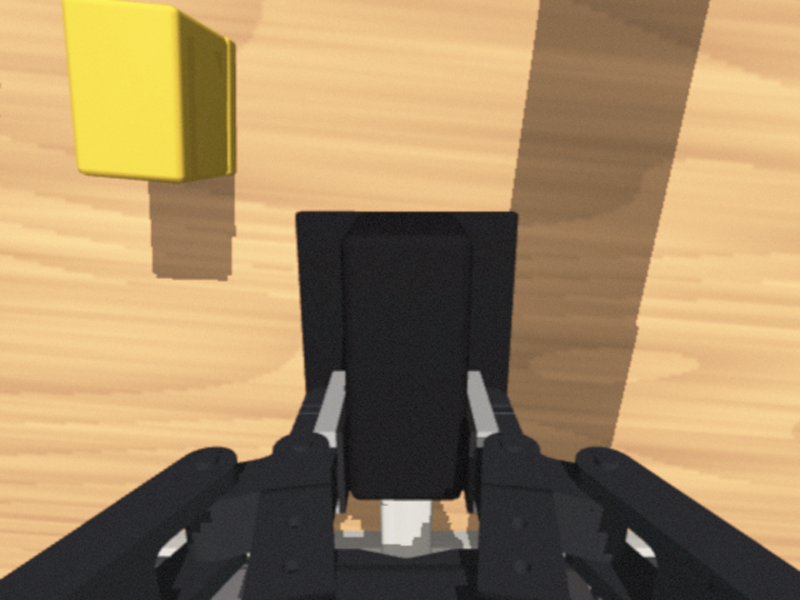

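Request:
arm_command([
  {"grip": 0.1,"linear": [0,-4,40],"rot": [0,0,0.004]},
  {"grip": 0.1,"linear": [0,-4,75],"rot": [0,0,0.004]},
  {"grip": 0.1,"linear": [0,-4,84],"rot": [0,0,0.004]},
  {"grip": 0.1,"linear": [0,-4,84],"rot": [0,0,0.004]},
  {"grip": 0.1,"linear": [0,-4,84],"rot": [0,0,0.004]},
])

```text
clock: 35.28
position: [437.4, 3.1, 36.6]
ee_rot: [-0.038, 0.999, 0.0, 0.001]
contact_force: [0.7, 0.2, -1.0]
gripper_width: 28.8
grasp_force: 60.4
```

```bash
python3 gg.py -192,-11,36 -140,-11,36 -93,-11,36; python3 - <<'E'
from h import *
from dk import *
print(d(arm.read_state()['position']))
# refine gap from the top camera: brightness along dock y at several heights/x
t=shot('top');s=shot('scene')
for n,p in(('top',t),('scene',s)):
  g=cv2.cvtColor(p['frame'],cv2.COLOR_RGB2GRAY)
  cv2.imwrite('pics/%s2.png'%n,p['frame'][:,:,::-1])
  print(n,proj(p,[[*w(0,y),z] for y,z in((-24,82),(2,92),(-24,6),(2,6))]).round(1).tolist())
  for x in(-15,0,15):
    q=proj(p,[[*w(x,y),82] for y in range(-64,50,2)]);print(x,g[q[:,1].round().astype(int),q[:,0].round().astype(int)].tolist())
E
```

```text
now [437.4   3.1  36.6] xang -3.065 w 28.8 j [ 0.38  0.34 -0.69  0.   -0.55 -1.88]
436.52,6.50,36,3.2226 [0.7, 3.4, 0.6] [0.001, 0.003, -0.005]
488.35,10.71,36,3.2226 [-51.3, 3.7, 0.7] [0.001, 0.003, -0.005]
535.19,14.51,36,3.2226 [-98.3, 3.9, 0.8] [0.001, 0.003, -0.005]
[-191.35225581  -14.42862607]
top [[285.0, 184.9], [273.9, 184.6], [285.1, 192.4], [274.6, 193.2]]
-15 [98, 86, 61, 45, 48, 52, 57, 57, 54, 58, 59, 57, 45, 47, 47, 49, 48, 49, 45, 44, 44, 47, 72, 93, 99, 98, 101, 101, 102, 105, 125, 147, 141, 111, 111, 97, 106, 108, 110, 111, 108, 108, 110, 109, 109, 109, 110, 110, 109, 109, 109, 109, 105, 98, 98, 96, 98]
0 [95, 80, 52, 42, 42, 44, 46, 48, 44, 43, 43, 44, 42, 44, 44, 45, 49, 49, 40, 39, 41, 56, 83, 98, 98, 101, 100, 100, 102, 106, 106, 129, 108, 95, 94, 103, 109, 109, 109, 109, 110, 109, 107, 107, 109, 108, 108, 109, 108, 109, 109, 108, 106, 105, 99, 96, 99]
15 [90, 85, 61, 46, 49, 57, 55, 55, 58, 58, 59, 56, 56, 56, 57, 53, 51, 47, 51, 38, 38, 46, 66, 85, 91, 91, 89, 89, 89, 88, 88, 87, 88, 88, 95, 103, 109, 109, 108, 108, 108, 108, 108, 108, 109, 109, 109, 109, 108, 108, 108, 108, 106, 106, 100, 93, 89]
scene [[252.0, 227.0], [258.3, 231.2], [254.3, 242.2], [260.5, 248.3]]
-15 [36, 38, 38, 26, 31, 34, 30, 35, 30, 32, 32, 32, 36, 36, 32, 32, 30, 30, 23, 23, 8, 8, 10, 10, 16, 16, 20, 20, 31, 31, 50, 49, 65, 73, 79, 82, 79, 80, 79, 78, 80, 76, 79, 82, 82, 81, 81, 82, 83, 82, 82, 81, 73, 74, 68, 69, 64]
0 [31, 33, 37, 24, 24, 32, 32, 28, 28, 29, 29, 25, 25, 29, 29, 32, 32, 22, 22, 20, 20, 8, 4, 8, 23, 21, 18, 23, 20, 28, 36, 37, 60, 71, 76, 84, 77, 81, 83, 80, 78, 81, 79, 79, 83, 80, 80, 82, 80, 84, 76, 79, 78, 70, 69, 65, 68]
15 [35, 35, 28, 28, 30, 30, 35, 35, 37, 37, 34, 34, 35, 28, 38, 31, 40, 25, 31, 31, 16, 17, 21, 12, 16, 22, 22, 26, 26, 25, 25, 49, 61, 73, 80, 80, 79, 78, 81, 80, 83, 80, 84, 79, 80, 77, 81, 83, 81, 79, 83, 80, 76, 73, 70, 67, 69]
```

Request:
arm_command([
  {"grip": 0.1,"linear": [0,4,0],"rot": [0,0,-0.003]},
  {"grip": 0.1,"linear": [-15,4,0],"rot": [0,0,-0.003]},
  {"grip": 0.1,"linear": [-30,4,0],"rot": [0,0,-0.003]},
  {"grip": 0.1,"linear": [-40,4,0],"rot": [0,0,-0.003]},
  {"grip": 0.1,"linear": [-40,4,0],"rot": [0,0,-0.003]},
  {"grip": 0.1,"linear": [-40,4,0],"rot": [0,0,-0.003]},
])

```text
clock: 36.12
position: [475.4, 10.0, 35.1]
ee_rot: [-0.04, 0.999, -0.0, -0.001]
contact_force: [0.2, -0.4, -1.6]
gripper_width: 28.9
grasp_force: 60.4
```

```bash
python3 gg.py -152,-10.5,36 -93,-10.5,36; python3 -c "
from h import *
from dk import *
print(d(arm.read_state()['position']))"
```

```text
now [475.4  10.   35.1] xang -3.062 w 28.9 j [ 0.36  0.39 -0.59 -0.   -0.59 -1.85]
476.35,10.24,36,3.2226 [-1.0, 0.2, -0.9] [-0.0, -0.001, -0.002]
535.15,15.01,36,3.2226 [-60.0, 0.3, -1.0] [-0.0, -0.001, -0.002]
[-152.9979744   -10.65799121]
```

Aligned; slide in slowly.

Request:
arm_command([
  {"grip": 0.1,"linear": [-8,0,0],"rot": [0,0,0]},
  {"grip": 0.1,"linear": [-16,0,0],"rot": [0,0,0]},
  {"grip": 0.1,"linear": [-24,0,0],"rot": [0,0,0]},
  {"grip": 0.1,"linear": [-32,0,0],"rot": [0,0,0]},
  {"grip": 0.1,"linear": [-32,0,0],"rot": [0,0,0]},
])

```text
clock: 36.75
position: [508.6, 12.9, 35.4]
ee_rot: [-0.04, 0.999, 0.0, 0.0]
contact_force: [0.2, 0.2, -1.5]
gripper_width: 29.2
grasp_force: 60.4
```

Request:
arm_command([
  {"grip": 0.1,"linear": [-8,0,0],"rot": [0,0,0]},
  {"grip": 0.1,"linear": [-16,0,0],"rot": [0,0,0]},
  {"grip": 0.1,"linear": [-24,0,0],"rot": [0,0,0]},
  {"grip": 0.1,"linear": [-30,0,0],"rot": [0,0,0]},
  {"grip": 0.1,"linear": [-30,0,0],"rot": [0,0,0]},
  {"grip": 0.1,"linear": [-30,0,0],"rot": [0,0,0]},
  {"grip": 0.1,"linear": [-30,0,0],"rot": [0,0,0]},
  {"grip": 0.1,"linear": [-30,0,0],"rot": [0,0,0]},
  {"grip": 0.1,"linear": [-30,0,0],"rot": [0,0,0]},
  {"grip": 0.1,"linear": [-30,0,0],"rot": [0,0,0]},
])

```text
clock: 38.0
position: [537.7, 15.2, 35.4]
ee_rot: [-0.04, 0.999, 0.0, 0.0]
contact_force: [0.3, 0.7, -2.1]
gripper_width: 29.1
grasp_force: 60.4
```

```bash
python3 - <<'E'
from h import *
from dk import *
st=arm.read_state();print(d(st['position']),st['contact_force'],st['wrist_torque'])
for n in('scene','top'):
  p=shot(n)
  print(n,[(np.round(x['pixel']),round(x['score'],2),d(ray(p,x['pixel'],40)).round()) for x in models.tip_of(p,'gauge_tip')[:2]])
  g=cv2.cvtColor(p['frame'],cv2.COLOR_RGB2GRAY)
  for x in(15,):
    q=proj(p,[[*w(x,y),82] for y in range(-64,50,2)]);print(x,g[q[:,1].round().astype(int),q[:,0].round().astype(int)].tolist())
# slots around case1..3 along the row in top view
q=proj(p,[[*w(10,y),72] for y in range(-170,-20,3)]);print(g[q[:,1].round().astype(int),q[:,0].round().astype(int)].tolist())
E
```

```text
[-90.40889662 -10.51124777] [ 0.29152804  0.70086655 -2.08064946] [-0.00577452 -0.00786399 -0.03490964]
scene [(array([250., 245.]), 0.76, array([25., -6.]))]
15 [43, 43, 28, 28, 22, 22, 33, 33, 32, 32, 32, 32, 35, 29, 41, 34, 37, 32, 28, 25, 23, 19, 13, 15, 16, 16, 16, 20, 20, 39, 39, 66, 72, 80, 89, 96, 124, 133, 146, 148, 150, 148, 149, 149, 149, 148, 147, 145, 151, 141, 141, 124, 107, 91, 79, 79, 78]
top []
15 [105, 88, 62, 50, 55, 65, 70, 70, 73, 71, 69, 62, 56, 56, 58, 57, 58, 58, 60, 59, 59, 60, 58, 61, 60, 60, 64, 64, 60, 59, 58, 57, 56, 56, 60, 60, 60, 58, 58, 58, 58, 55, 61, 65, 70, 79, 79, 102, 142, 173, 178, 183, 180, 180, 166, 140, 105]
[154, 122, 97, 115, 79, 52, 47, 51, 48, 46, 47, 47, 46, 44, 47, 44, 45, 48, 87, 104, 108, 106, 106, 106, 107, 107, 105, 106, 104, 105, 99, 89, 76, 98, 115, 101, 89, 65, 70, 72, 68, 59, 59, 57, 61, 58, 65, 66, 67, 68]
```

Request:
arm_command([
  {"grip": 0.1,"linear": [10,0,0],"rot": [0,0,0]},
  {"grip": 0.1,"linear": [25,0,0],"rot": [0,0,0]},
  {"grip": 0.1,"linear": [45,0,0],"rot": [0,0,0]},
  {"grip": 0.1,"linear": [70,0,0],"rot": [0,0,0]},
  {"grip": 0.1,"linear": [102,0,0],"rot": [0,0,0]},
  {"grip": 0.1,"linear": [102,0,-50],"rot": [0,0,0]},
  {"grip": 0.1,"linear": [102,0,-85],"rot": [0,0,0]},
  {"grip": 0.1,"linear": [102,0,-85],"rot": [0,0,0]},
])

```text
clock: 39.2
position: [436.8, 7.5, 123.0]
ee_rot: [-0.04, 0.999, 0.001, 0.003]
contact_force: [-0.1, 0.4, -1.7]
gripper_width: 28.9
grasp_force: 60.4
```

```bash
python3 go.py 433,-322.4,110,2.879
```

```text
now [436.8   7.5 123. ] xang -3.061 w 28.9 j [ 0.39  0.18 -0.59  0.   -0.79 -1.88]
433,-322.4,110,2.879 [30.4, -328.6, 12.2] [0.003, 0.006, 0.343]
```

Request:
arm_command([
  {"grip": 0.1,"linear": [5,-55,6],"rot": [0,0,0.06]},
  {"grip": 0.1,"linear": [10,-110,10],"rot": [0,0,0.12]},
  {"grip": 0.1,"linear": [15,-165,10],"rot": [0,0,0.17]},
  {"grip": 0.1,"linear": [20,-220,10],"rot": [0,0,0.23]},
  {"grip": 0.1,"linear": [25,-275,10],"rot": [0,0,0.29]},
  {"grip": 0.1,"linear": [30,-329,10],"rot": [0,0,0.343]},
  {"grip": 0.1,"linear": [30,-329,10],"rot": [0,0,0.343]},
  {"grip": 0.1,"linear": [30,-329,10],"rot": [0,0,0.343]},
  {"grip": 0.1,"linear": [30,-329,10],"rot": [0,0,0.343]},
])

```text
clock: 40.33
position: [431.9, -321.9, 109.9]
ee_rot: [0.13, 0.991, 0.0, -0.001]
contact_force: [0.1, 1.3, -1.1]
gripper_width: 29.1
grasp_force: 60.6
```

```bash
python3 go.py 433,-322.4,20,2.879
```

```text
now [ 431.9 -321.9  109.9] xang 2.88 w 29.1 j [-0.34  0.36 -0.37 -0.   -0.84 -1.49]
433,-322.4,20,2.879 [-1.3, -0.2, 89.9] [0.0, -0.001, 0.001]
```

Request:
arm_command([
  {"grip": 0.1,"linear": [-1,0,40],"rot": [0,0,0]},
  {"grip": 0.1,"linear": [-1,0,70],"rot": [0,0,0]},
  {"grip": 0.1,"linear": [-1,0,83],"rot": [0,0,0]},
  {"grip": 0.1,"linear": [-1,0,88],"rot": [0,0,0]},
  {"grip": 0.1,"linear": [-1,0,90],"rot": [0,0,0]},
  {"grip": 0.1,"linear": [-1,0,91],"rot": [0,0,0]},
  {"grip": 0.1,"linear": [-1,0,91],"rot": [0,0,0]},
])

```text
clock: 41.2
position: [433.7, -323.7, 20.1]
ee_rot: [0.131, 0.991, -0.0, 0.001]
contact_force: [-0.4, 0.0, -1.3]
gripper_width: 29.3
grasp_force: 60.6
```

Request:
arm_command([
  {"grip": 0.1,"linear": [0,0,1],"rot": [0,0,0]},
  {"grip": 0.1,"linear": [0,0,2],"rot": [0,0,0]},
  {"grip": 0.1,"linear": [0,0,2],"rot": [0,0,0]},
  {"grip": 1,"linear": [0,0,2],"rot": [0,0,0]},
  {"grip": 1,"linear": [0,0,2],"rot": [0,0,0]},
  {"grip": 1,"linear": [0,0,2],"rot": [0,0,0]},
  {"grip": 1,"linear": [0,0,-40],"rot": [0,0,0]},
  {"grip": 1,"linear": [0,0,-100],"rot": [0,0,0]},
  {"grip": 1,"linear": [0,0,-160],"rot": [0,0,0]},
  {"grip": 1,"linear": [0,0,-220],"rot": [0,0,0]},
])

```text
clock: 42.45
position: [433.0, -323.4, 241.4]
ee_rot: [0.131, 0.991, 0.0, 0.0]
contact_force: [1.4, -0.3, -0.3]
gripper_width: 85.4
grasp_force: 0.0
```

```bash
python3 go.py 570,-90,300,-1.49;python3 - <<'E'
from h import *
st=arm.read_state();p=shot('wrist')
for q,z in(('gauge',3),('mat',0),('gauge_tip',23)):
  for x in models.tip_of(p,q)[:1]: print(q,np.round(x['pixel'],1),round(x['score'],2),ray(p,x['pixel'],z,st).round(1))
E
```

```text
now [ 433.  -323.4  241.4] xang 2.878 w 85.4 j [-0.34  0.23 -0.18 -0.   -1.15 -1.49]
570,-90,300,-1.49 [-71.5, 261.0, -58.6] [-0.0, 0.0, -1.915]
gauge [287.2 159.4] 0.81 [ 419.1 -315.7    3. ]
mat [283.4 283.6] 0.71 [ 559.9 -357.9    0. ]
gauge_tip [283.1 280.7] 0.71 [ 544.6 -354.1   23. ]
```

Request:
arm_command([
  {"grip": 1,"linear": [-71,261,-59],"rot": [0,0,-1.915]},
  {"grip": 1,"linear": [-71,261,-59],"rot": [0,0,-1.915]},
  {"grip": 1,"linear": [-71,261,-59],"rot": [0,0,-1.915]},
  {"grip": 1,"linear": [-71,261,-59],"rot": [0,0,-1.915]},
  {"grip": 1,"linear": [-71,261,-59],"rot": [0,0,-1.915]},
  {"grip": 1,"linear": [-71,261,-59],"rot": [0,0,-1.915]},
  {"grip": 1,"linear": [-71,261,-59],"rot": [0,0,-1.915]},
  {"grip": 1,"linear": [-71,261,-59],"rot": [0,0,-1.915]},
  {"grip": 1,"linear": [-71,261,-59],"rot": [0,0,-1.915]},
  {"grip": 1,"linear": [-71,261,-59],"rot": [0,0,-1.915]},
])

```text
clock: 43.9
position: [569.1, -89.9, 295.9]
ee_rot: [0.724, -0.69, -0.002, 0.002]
contact_force: [-0.4, 0.6, -0.5]
gripper_width: 85.3
grasp_force: 0.0
```

Request:
arm_command([
  {"grip": 1,"linear": [0,0,0],"rot": [0,0,0]},
  {"grip": 1,"linear": [0,0,0],"rot": [0,0,0]},
  {"grip": 1,"linear": [0,0,0],"rot": [0,0,0]},
])

```text
clock: 44.28
position: [569.7, -90.0, 297.9]
ee_rot: [0.721, -0.693, -0.0, 0.0]
contact_force: [-0.1, -0.3, 0.4]
gripper_width: 85.2
grasp_force: 0.0
```

```bash
python3 - <<'E'
from h import *
from dk import *
st=arm.read_state();p=shot('wrist','w11.png');print(st['position'])
g=cv2.cvtColor(p['frame'],cv2.COLOR_RGB2GRAY)
S=lambda X:cv2.remap(g,*[a.astype(np.float32)[None] for a in proj(p,X,st).T],cv2.INTER_LINEAR)[0].astype(int)
# per-case: along dock x through top plane to find side edges at two y offsets, and along y at two x offsets
for n,y,z in((1,-142,62),(2,-95,72),(3,-43,82),(4,22,92),(5,76,102),(7,126,122)):
  for dy in(-12,12):
    v=S([[*w(x,y+dy),z] for x in np.arange(-44,45,2.)]);e=np.diff(v);print(n,dy,'L',v[:14].tolist(),'R',v[-14:].tolist())
for X in(-20,20):
  for y0,y1,z in((-125,-70,72),(-70,-15,82)):
    print(X,y0,S([[*w(X,y),z] for y in np.arange(y0,y1,2.)]).tolist())
E
```

```text
[569.72622475 -90.01110069 297.92403502]
1 -12 L [148, 176, 180, 153, 102, 64, 24, 28, 25, 26, 25, 25, 25, 24] R [23, 23, 23, 23, 24, 22, 56, 77, 83, 83, 78, 81, 81, 82]
1 12 L [146, 175, 177, 151, 106, 92, 46, 21, 25, 24, 22, 21, 20, 24] R [23, 24, 26, 21, 26, 22, 55, 78, 80, 85, 85, 80, 83, 83]
2 -12 L [155, 174, 169, 115, 70, 77, 61, 98, 111, 109, 107, 106, 107, 108] R [61, 62, 60, 62, 62, 59, 75, 83, 83, 88, 74, 22, 11, 72]
2 12 L [162, 173, 170, 113, 105, 158, 147, 106, 106, 105, 105, 105, 106, 106] R [60, 58, 61, 60, 59, 69, 85, 83, 83, 83, 85, 71, 18, 14]
3 -12 L [169, 174, 147, 100, 69, 21, 64, 72, 23, 21, 63, 103, 89, 25] R [23, 19, 47, 59, 40, 12, 103, 143, 144, 127, 87, 82, 83, 84]
3 12 L [171, 175, 137, 101, 100, 138, 156, 59, 22, 26, 63, 106, 81, 23] R [16, 13, 51, 62, 40, 14, 51, 83, 79, 79, 81, 81, 82, 80]
4 -12 L [100, 103, 99, 91, 70, 66, 71, 79, 161, 202, 195, 190, 139, 110] R [111, 109, 111, 111, 110, 110, 109, 95, 86, 80, 83, 84, 87, 82]
4 12 L [103, 102, 99, 67, 41, 41, 46, 46, 72, 99, 112, 111, 110, 112] R [110, 109, 112, 111, 109, 110, 107, 114, 95, 85, 83, 84,
[... 309 characters left out ...]
4, 14, 14, 12, 16, 9] R [13, 21, 15, 10, 14, 18, 16, 37, 71, 110, 133, 140, 147, 148]
7 12 L [17, 19, 18, 13, 20, 16, 17, 12, 15, 8, 23, 8, 19, 12] R [20, 16, 15, 20, 17, 12, 14, 14, 17, 10, 15, 13, 12, 12]
-20 -125 [33, 45, 47, 72, 102, 107, 109, 106, 108, 107, 107, 109, 107, 106, 105, 105, 106, 107, 108, 106, 106, 106, 89, 40, 11, 9, 13, 11]
-20 -70 [6, 8, 13, 10, 12, 21, 36, 78, 88, 88, 91, 89, 87, 86, 88, 85, 89, 91, 86, 82, 84, 86, 48, 57, 82, 85, 84, 84]
20 -125 [44, 56, 44, 48, 57, 58, 63, 60, 62, 62, 59, 62, 61, 59, 62, 61, 60, 60, 59, 61, 61, 58, 63, 63, 81, 52, 23, 17]
20 -70 [14, 6, 10, 8, 9, 9, 10, 15, 19, 19, 13, 14, 18, 17, 18, 14, 14, 17, 21, 19, 9, 14, 21, 54, 94, 97, 90, 84]
```

```bash
python3 -c "
from bench import job
print(job.job_done())"
```

```text
the job is handed in; nothing more can be done
None
```

I handed the job in: case2 and case4 are in the dock in height order, the gauge went about 25 mm past the modem's middle without touching, and it is back on its mat. case2 first came down tilted on the dock's back lip, so I regripped it and set it flat. The last camera check showed it level and the gap open at about 24 mm. Handing in returned no verdict.

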